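Put the blue-capped bottle away in the latched bay

ROBOT

A 6-joint arm with a two-finger parallel gripper is mounted at the origin on a cart in front of the work surface, level with it; the furniture and walls round the work are solid. World frame = base frame: x ahead of the robot, y to its left, z up, the work surface at z = 0. Lengths are in m, angles in rad, forces in N, time in s.
With the tool pointing down it reaches from about 0.3 to 0.825 m from the base axis. Payload 5.4 kg.
Tool frame: the origin (TCP) lies at the very end of the fingers, on their centre line; the grasp point (between the pads) lies 19 mm behind it; z points along the fingers, y is the line along which they close (so a half turn about z gives the same grasp; the last joint's range is limited). The gripper opens to 92 mm and grips with 3 to 60 N. Pads are 20 mm wide; open, the fingers measure 128 mm over their backs; the gripper's body (75 mm by 189 mm) begins 69 mm behind the grasp point.
Start: joints at [0.963, 0.158, 1.597, -0, 1.386, -0.21], TCP at [0.223, 0.53, 0.215] pointing down, gripper open.
Joint ranges: [-2.91, 2.91], [-0.94, 2.29], [0.18, 2.7], [-1.29, 4.43], [0.17, 2.64], [-3, 3]. Speed limits (rad/s): [2.57, 2.57, 3.14, 3.14, 3.14, 3.14].

INTERFACE

Orientations are given as [roll, pitch, yaw] about the fixed x, y, z axes, in that order (R = Rz(yaw) Ry(pitch) Rx(roll)).
In Python, from plant import bot gives the robot as it stands.
- The arm moves only by the tool carry_out, never from a script. Its argument "targets" is a list of rows, each a list of 7 numbers: the shift along the tool's x, y, z scaled (see below), then the turn, a rotation vector about the tool's x, y, z scaled (see below), then the closure, from -1 (fully open) to 1 (shut). A call has 1 to 10 rows; each row shifts and turns the commanded pose from where the row before left it, along the tool's axes as they then stand; what a row does not reach is not made up. The controller multiplies each number of a shift by 0.8 m and each number of a turn by 120 degrees. A row lasts 1/8 s, in which the tool goes at most 62.5 mm and 10.7 degrees, less where a joint would pass 70% of its speed; a pose out of reach is approached as far as the arm can. A call with a number of a shift or a turn outside -1 to 1 is refused whole. A call with a gripper value outside its range is refused whole. The fingers move at their own pace and stop on an object; "force" is the grip in N (left out, the last holds). Time passes only in rows, so rows that do not move let the fingers close. It gives the time, the measured TCP pose, the force, the opening and the grip force at its end, in the units of the state.
- bot.state(): the state, without advancing time (a new reading comes with each control period).
- bot.snapshot(name): name is "scene" or "top" or "wrist"; returns the picture (400x640x3 uint8, red, green, blue); there is no depth.
- bot.camera_params(name): a dict with "vfov" (degrees; the focal length in pixels is half the picture's height over the tangent of half this angle, whatever the lens; pixels are square), "cx", "cy" (the principal point, pixels), "R" (3x3) and "t" (3): a world point X has camera coordinates R X + t; the wrist camera has in their place "tool_from_camera" (4x4, takes a point from camera to tool coordinates, whose origin is the TCP and whose axes are the flange's). Camera axes: x right, y down, z forward; pixel columns grow to the right and rows downward; lengths in m; the calibration is good to about 2 mm. A picture is of the moment at which its call begins: read the wrist's pose just before it. camera_params takes no time and is no camera call.
- bot.finish_job(): hands the job in; it is judged then, once.
Trained networks look in the newest picture that a camera, given by its name, has taken for a name from the list of things; names that differ only in an ending like _2 or _b are one class to them, and where a whole thing is asked for, a point or a joint stands for the part that bears it (a point fixed in the world has none). Each returns a list of dicts, best first, with "score" (0 to 1); they miss things now and then, are a little off and sometimes report something else, mostly with a low value. They report only what shows in the picture. A call takes as long as a camera call. They do not tell look-alikes from the thing itself.
- bot.spot_in(camera, name): "location" ([column, row] in pixels, amid what is visible of it).
- bot.tip_of(camera, name): "location" ([column, row] in pixels: a listed point, or the origin of a listed thing).
The state is a dict: "t": time; "qpos": joint angles; "dq": joint speeds; "effort": joint torques, N m; "tool_pos": TCP position; "orientation": TCP orientation; "wrist_force": force on the tool from outside, world axes, zero at the start; "wrist_torque": the same for the moment, N m; "finger_gap": finger opening in m; "gripper_force": force on a finger pad.
Only numpy, scipy, OpenCV 4.12 (cv2) and the standard library are available. Lean on these libraries where they do the work, as an engineer would, in place of code of your own. Each camera call takes 0.05 s, during which the arm holds its last target. There are 200 camera calls.

TASK

Put the small blue-capped bottle away in the bay: lift the yellow latch bar over its catch, swing the gate wide open, and stand the bottle on the bay floor with at least half of it under the blue hood, carrying it upright. Then lift the bar again, swing the gate shut under it and let the bar drop fully home behind the catch, leaving every other thing where it stands.

Things in the scene. Friction and masses are not known exactly. Their poses are not given: they have to be found in the camera images.
- bay: Open-fronted white sheet-metal bottle bay with a blue hood, fixed to the bench, 156 deep x 192 wide x 200 mm high. Origin: middle of its front edge (the gate line) at bench level; x points level into the bay, y to the left for one facing into it, z up. Inside 180 mm wide, 150 mm deep, floor plate 4 mm thick. The first 40 mm behind the gate are open above, with side walls only 92 mm high.
- hood_edge (a point): Middle of the hood's front edge, on its underside: 40 mm behind the gate line, 190 mm above the bench. The hood reaches from here to the back, full width, with full side walls. An upright gripper that holds the bottle would hit it: the tool must lean back, out of the bay, by about 35 to 45 degrees.
- bay_spot (a point): Point on the bay floor, 58 mm behind the gate line, midway between the side walls, 4 mm above the bench: a good place for the bottle. Its axes are those of the bay.
- bay_hinge (a point): Point on the vertical hinge axis of the gate: bay x = 0, y = +90 mm (left front post).
- catch (a point): Middle of the top of the catch's orange lip, 85 mm above the bench, at bay x = -34, y = -100 mm (right front post). The lip is 6 mm thick, 14 mm wide along y, and stands in front of the latched bar's end, rising 21 mm above the bar's underside.
- gate (a joint): Gate angle, rad: 0 shut, grows as it swings out of the bay, stop at 1.7. Steel grille 172 mm wide, 89 mm high, hinged about the vertical at bay_hinge; shut, it reaches along the bay's -y. Light friction (0.06 N m): it stays where it is left. Latched, it has about 0.05 rad of play.
- bar (a joint): Yellow bar's angle to the gate, rad: 0 level on its rest, grows as its free end is lifted, stop 0.8; let go, it falls to 0. It clears the catch lip above 0.14; 0.25 is ample. It does not ride over the lip by itself: to shut the gate, hold it up until the gate is within 0.05 of shut. 8 mm thick, 16 mm high, end 174 mm from its pivot.
- bar_pivot (a point): Pivot of the bar, on a level axis normal to the gate: 30 mm from the hinge axis along the gate, 17 mm in front of the gate plane, 72 mm above the bench.
- knob (a point): Centre of the bar's black ball knob, 26 mm diameter, on an 8 mm stem: 100 mm along the level bar from its pivot, 50 mm above and 22 mm in front of the pivot point (so 130 mm along the gate from the hinge axis, 39 mm in front of the gate plane, 122 mm above the bench). The bar may pitch between the fingers, but let the tool turn with the gate: twisted, the ball slips out.
- bottle: Small clear bottle with blue cap and white label, to be put away: 54 mm diameter, 99 mm high, about 0.19 kg; origin at the middle of its underside, z up. Solid to grip from the bench up to 88 mm. Starts on the bench to the right or to the left of the bay, where the amber bottle may be instead.
- amber: Brown bottle with white cap, 60 mm diameter, 114 mm high, not to be moved; origin at the middle of its underside.
- vial: Capped vial with black cap, 24 mm diameter, 50 mm high, standing at the back of the bay, not to be moved; origin at the middle of its underside.
- beaker: Small clear glass beaker, 57 mm diameter, 69 mm high, to the right of the bay, not to be moved; origin at the middle of its underside.
- rack: White tube rack with capped tubes, 60 x 132 x 84 mm, to the right of the bay, not to be moved; origin at the middle of its underside.
- timer: White digital timer, 55 x 65 x 18 mm, to the left of the bay, not to be moved; origin at the middle of its underside.
Things that resemble listed ones, but are neither listed nor needed, are in the scene too. What is shaped like the bottle but green is not meant.

How it is judged:
On the way, in this order (a step that is already met when the one before it is completed fails the run):
1. the gate is swung wide open (more than 1.0 rad) (value of joint gate above 1 rad), for 0.1 s.
2. the bottle stands upright on the bay floor, its middle at least 40 mm behind the gate line (under the hood), the gate still open, the fingers off it (x of bottle in the frame of bay between 0.04 and 0.125 m and y of bottle in the frame of bay between -0.065 and 0.065 m and z of bottle in the frame of bay below 0.009 m and angle between bottle's own z axis and vertical below 0.08 rad and contact force between the fingers and bottle below 0.2 N and value of joint gate above 0.8 rad), for 0.2 s.
3. the gate comes shut (within 0.12 rad) with the bar held up over the catch (value of joint gate below 0.12 rad and value of joint bar above 0.08 rad).
At the end, for the whole second after the job is handed in: The gate is shut (under 0.08 rad) with the bar down behind the catch (under 0.03 rad); the bottle stands upright (within 0.08 rad) and at rest on the bay floor, its middle at least 40 mm behind the gate line (value of joint gate below 0.08 rad and value of joint bar below 0.03 rad and x of bottle in the frame of bay between 0.04 and 0.125 m and y of bottle in the frame of bay between -0.065 and 0.065 m and z of bottle in the frame of bay below 0.009 m and angle between bottle's own z axis and vertical below 0.08 rad and linear speed of bottle below 0.02 m/s); the robot touches nothing.
It fails at once if the bottle is tipped more than 0.6 rad (35 degrees) (angle between bottle's own z axis and vertical above 0.6 rad).
It fails at once if another thing is moved more than 25 mm (distance of any of amber, vial, beaker, rack, timer from where it was at the start of the episode above 0.025 m).
It also fails if it takes over 70 s, if anything falls off the work surface, if the arm or the gripper's body presses on something with over 40 N, if the wrist force passes 120 N, or if a joint passes its speed limit or range.

## Working session

There is one attempt and no reset: what is moved stays moved. The work goes in short steps, Python scripts to look and compute and a tool call to move; the robot and the scene stay as the last step left them, time stands still between calls to the robot, and variables do not carry over. Pictures are saved under pics/ and viewed, at most 10 in all, crops included, and the job is handed in when it is done.

Besides the shell and the picture viewer there is one more tool, called after "Request:" as name([rows], argument=value, ...), one row to a line, values as JSON. carry_out: Moves the arm, as the interface text tells. Its arguments: {"type":"object","properties":{"targets":{"type":"array","items":{"type":"array","items":{"type":"number"}}},"force":{"type":"number"}},"required":["targets"]}

```bash
ls; mkdir -p pics
python3 - <<'E'
from plant import bot
import cv2,numpy as np
for c in ["scene","top"]:
    im=bot.snapshot(c); cv2.imwrite(f"pics/{c}0.png",im[:,:,::-1])
    p=bot.camera_params(c); print(c,p)
    for n in ["bay","hood_edge","bay_spot","bay_hinge","catch","bar_pivot","knob","bottle","amber","vial","beaker","rack","timer"]:
        try: print(n,[(round(d["score"],2),np.round(d["location"],1).tolist()) for d in bot.tip_of(c,n)[:4]])
        except Exception as e: print(n,e)
print(bot.state())
E
```

```text
pics
scene {'vfov': 57.50929699650758, 'cx': 317.6428868580041, 'cy': 203.91161904036426, 'R': array([[ 0.71484987, -0.69909152,  0.01614665],
       [-0.51162119, -0.53861531, -0.66943058],
       [ 0.47669008,  0.47028139, -0.74269912]]), 't': array([-0.35770718,  0.35192465,  1.21986351])}
bay [(0.56, [345.3, 217.5])]
hood_edge [(0.55, [344.6, 176.0])]
bay_spot [(0.65, [339.3, 203.2])]
bay_hinge [(0.65, [324.9, 217.6])]
catch [(0.78, [369.0, 208.4])]
bar_pivot [(0.58, [330.8, 209.3])]
knob [(0.71, [357.2, 203.9])]
bottle [(0.82, [262.1, 196.0]), (0.75, [288.2, 215.1]), (0.62, [216.9, 196.4]), (0.55, [277.9, 233.1])]
amber [(0.83, [365.9, 285.9])]
vial []
beaker [(0.5, [390.6, 263.4])]
rack [(0.65, [425.5, 260.5])]
timer [(0.71, [295.5, 173.2])]
top {'vfov': 52.42346465812669, 'cx': 323.1413161843691, 'cy': 194.80954975175533, 'R': array([[-0.01977619, -0.9997906 ,  0.00525967],
       [-0.99000252,  0.0188472 , -0.13978479],
       [ 0.13965639, -0.00797149, -0.99016794]]), 't': array([0.01699833, 0.53565654, 1.35267319])}
bay [(0.61, [329.4, 175.3]), (0.35, [319.9, 159.9])]
hood_
[... 502 characters left out ...]
: 1.4, 'qpos': array([ 9.62909189e-01,  1.58416300e-01,  1.59700568e+00, -2.24702778e-05,
        1.38621977e+00, -2.10087332e-01]), 'dq': array([-1.38386714e-03, -7.73255012e-06, -9.60197404e-04, -3.50956255e-04,
        1.36945007e-03, -1.44249447e-04]), 'effort': array([ 4.35858174e-04, -3.85569370e+01, -3.22358537e+01,  7.01937382e-02,
        3.07310082e-02, -6.20932724e-06]), 'tool_pos': array([0.22275283, 0.53006967, 0.21458913]), 'orientation': array([-3.14154003e+00,  1.13643909e-05,  2.74379697e+00]), 'wrist_force': array([ 0.27296831,  0.51058011, -0.4040783 ]), 'wrist_torque': array([ 0.00591555, -0.01905187,  0.01585055]), 'gripper_force': 0.0, 'finger_gap': 0.09218915307681465}
```

Run:
```python
import cv2
a=cv2.imread("pics/scene0.png")[120:320,190:460]; cv2.imwrite("pics/s1.png",cv2.resize(a,None,fx=2.9,fy=2.9,interpolation=2))
a=cv2.imread("pics/top0.png")[80:280,200:466]; cv2.imwrite("pics/t1.png",cv2.resize(a,None,fx=3,fy=3,interpolation=2))
```

```text
(no output)
```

View pics/s1.png

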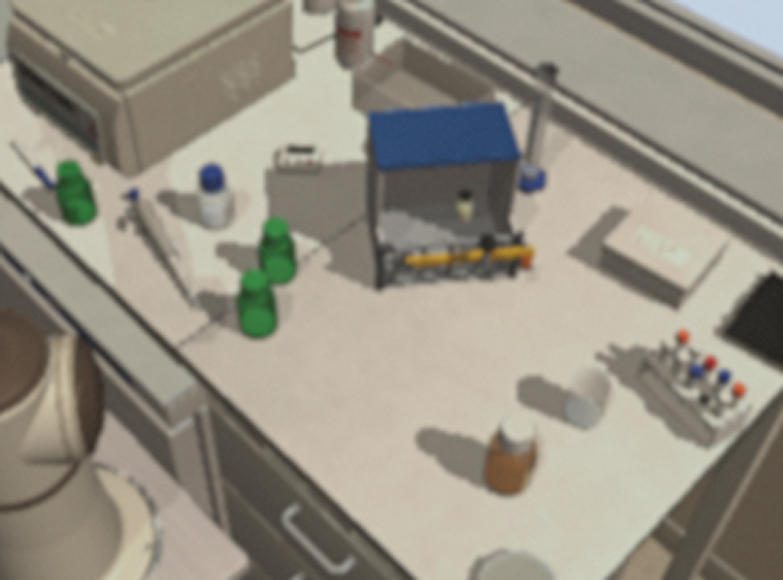

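View pics/t1.png

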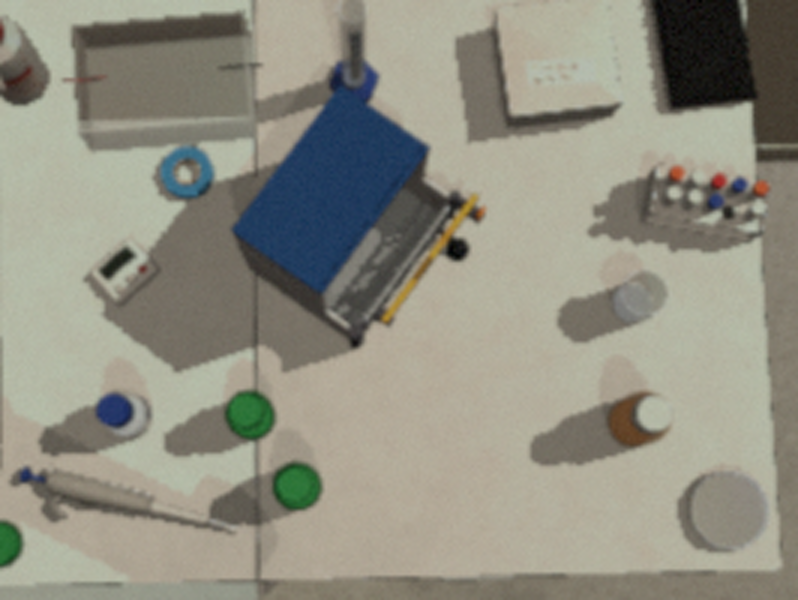

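The blue-capped bottle is at scene (262,190) and top (242,217). The look-alikes at scene (285,207), (279,225) and (216,187) are all green. It's the only bottle with a blue cap and white label, and the enlarged crops confirm that. Amber is at the right, and the shut gate faces right and toward the robot.

```bash
cat > h.py <<'E'
import numpy as np
from scipy.optimize import least_squares
from scipy.spatial.transform import Rotation as Ro
from plant import bot
BAY={"bay":[0,0,0],"hood_edge":[.04,0,.19],"bay_spot":[.058,0,.004],"bay_hinge":None,"catch":[-.034,-.1,.085],
"bar_pivot":[-.017,.06,.072],"knob":[-.039,-.04,.122]}
def cam(c):
    p=bot.camera_params(c); f=200/np.tan(np.radians(p["vfov"]/2))
    if "R" in p: return f,p["cx"],p["cy"],p["R"],p["t"]
    s=bot.state(); T=np.eye(4); T[:3,:3]=Ro.from_euler("xyz",s["orientation"]).as_matrix(); T[:3,3]=s["tool_pos"]
    M=np.linalg.inv(T@p["tool_from_camera"]); return f,p["cx"],p["cy"],M[:3,:3],M[:3,3]
def proj(C,X):
    q=C[3]@np.asarray(X,float)+C[4]; return np.array([C[0]*q[0]/q[2]+C[1],C[0]*q[1]/q[2]+C[2]])
def onplane(C,px,z=0):
    d=C[3].T@np.array([(px[0]-C[1])/C[0],(px[1]-C[2])/C[0],1]); o=-C[3].T@C[4]; return o+d*(z-o[2])/d[2]
def bayT(p,X):
    c,s=np.cos(p[2]),np.sin(p[2]); return np.array([p[0]+c*X[0]-s*X[1],p[1]+s*X[0]+c*X[1],X[2]])
def fit(obs,p0,f_scale=2):
    "obs: list of (C,px,Xbay,weight)"
    r=least_squares(lambda p:np.concatenate([(proj(C,bayT(p,X))-px)*w for C,px,X,w in obs]),p0,loss="soft_l1",f_scale=f_scale)
    return r.x,[np.round(proj(C,bayT(r.x,X))-px,1).tolist() for C,px,X,w in obs]
E
cat > a.py <<'E'
from h import *
S=cam("scene");T=cam("top")
s=dict(bay=[345.3,217.5],hood_edge=[344.6,176],bay_spot=[339.3,203.2],catch=[369,208.4],bar_pivot=[330.8,209.3],knob=[357.2,203.9])
t=dict(bay=[329.4,175.3],hood_edge=[325.5,148.7],bay_spot=[317.6,159.7],catch=[360.4,148.2],bar_pivot=[325.3,185.1],knob=[352.7,161.9])
obs=[(S,s[k],BAY[k],1) for k in s]+[(T,t[k],BAY[k],1) for k in t]
print(fit(obs,[.6,0,.7]))
for n,a,b in [("bottle",[262.1,196],[244.8,217.7]),("amber",[365.9,285.9],[410.3,218.2]),("beaker",[390.6,263.4],[409,182.7]),("rack",[425.5,260.5],[430.9,150.2]),("green",[288.2,215.1],[284.8,219.4]),("green2",[277.9,233.1],[299.6,242.9]),("timer",[295.5,173.2],[240.6,170.5])]: print(n,onplane(S,a).round(4),onplane(T,b).round(4))
E
python3 a.py
```

```text
(array([ 0.62217234, -0.02852876,  0.87861959]), [[-1.7, -1.7], [1.1, -0.4], [2.6, 1.5], [2.6, -1.4], [-0.5, -1.2], [0.3, -1.5], [3.1, -3.3], [-1.4, 3.4], [2.1, 2.1], [-0.8, 2.2], [0.7, -0.4], [-2.1, 0.7]])
bottle [0.4492 0.29   0.    ] [0.4658 0.2808 0.    ]
amber [ 0.4417 -0.3039  0.    ] [ 0.4529 -0.2963  0.    ]
beaker [ 0.5792 -0.3065  0.    ] [ 0.5786 -0.298   0.    ]
rack [ 0.684  -0.3892  0.    ] [ 0.6949 -0.3822  0.    ]
green [0.4594 0.1315 0.    ] [0.4572 0.1416 0.    ]
green2 [0.3686 0.0895 0.    ] [0.3749 0.091  0.    ]
timer [0.6495 0.2976 0.    ] [0.6337 0.2969 0.    ]
```

```bash
cat >> h.py <<'E'
from scipy.spatial.transform import Slerp
def Rtool(head,lean,yax):
    "tool z leans: horizontal heading head (rad), lean from straight down; yax='n' closing along heading plane, 's' sideways; sign by flip"
    z=np.array([np.cos(head)*np.sin(lean),np.sin(head)*np.sin(lean),-np.cos(lean)])
    l=np.array([-np.sin(head),np.cos(head),0])
    x=l if yax=='n' else -np.cross(l,z) if yax=='s' else np.cross(l,z)
    return np.column_stack([x,np.cross(z,x),z])
def cur():
    s=bot.state(); return s["tool_pos"],Ro.from_euler("xyz",s["orientation"]).as_matrix()
def tcp(grasp,R): return np.asarray(grasp)+0.019*R[:,2]
def rows(wps,start=None,say=True):
    "wps: (TCP pos, R, n rows, closure) -> rounded rows"
    p,R=start or cur(); out=[]
    for P,Q,n,g in wps:
        sl=Slerp([0,1],Ro.from_matrix([R,Q])); p0=p.copy()
        cp,cR=p.copy(),R.copy()
        for i in range(1,n+1):
            tp=p0+(np.asarray(P)-p0)*i/n; tR=sl(i/n).as_matrix()
            d=np.round(cR.T@(tp-cp)/.8,3); w=np.round(Ro.from_matrix(cR.T@tR).as_rotvec()/np.radians(120),3)
            cp=cp+cR@(d*.8); cR=cR@Ro.from_rotvec(w*np.radians(120)).as_matrix()
            out.append([*(d+0.).tolist(),*(w+0.).tolist(),g])
        p,R=cp,cR
    if say:
        for i in range(0,len(out),10): print(str(out[i:i+10]).replace(" ",""))
    return p,R
def knobp(b,phi,bar=0,ret=0):
    "knob centre world and tool R, with gate phi, bar angle"
    a=.03+.1*np.cos(bar)-.05*np.sin(bar); z=.072+.05*np.cos(bar)+.1*np.sin(bar)
    u=np.array([-np.sin(phi),-np.cos(phi)]); n=np.array([-np.cos(phi),np.sin(phi)])
    q=np.array([0,.09])+a*u+.039*n; return bayT(b,[q[0],q[1],z])
E
cat > b.py <<'E'
from h import *
b=[.622,-.0285,.879]
R=Rtool(b[2],np.radians(20),'n'); k=knobp(b,0); print(k)
P=tcp(k,R)-.15*R[:,2]; print(P)
p0,R0=cur()
print(bot.camera_params("wrist"))
rows([([.3,.4,.3],R0,6,-1),(P+[-.02,-.02,.0],R,20,-1)])
E
python3 b.py
```

```text
[ 0.62792511 -0.08405081  0.122     ]
[ 0.59934327 -0.11855493  0.24509973]
{'vfov': 64.5511060805597, 'cx': 328.1970980746686, 'cy': 199.38321611324164, 'tool_from_camera': array([[ 3.67528790e-04, -9.71765316e-01, -2.35949223e-01,
         6.52250350e-02],
       [ 9.99999718e-01,  2.02744447e-04,  7.22649825e-04,
         2.00319220e-04],
       [-6.54408640e-04, -2.35949422e-01,  9.71765117e-01,
        -1.69934418e-01],
       [ 0.00000000e+00,  0.00000000e+00,  0.00000000e+00,
         1.00000000e+00]])}
[[-0.025,-0.019,-0.018,0.0,0.0,0.0,-1],[-0.026,-0.018,-0.018,0.0,0.0,0.0,-1],[-0.025,-0.019,-0.017,0.0,0.0,0.0,-1],[-0.025,-0.019,-0.018,0.0,0.0,0.0,-1],[-0.026,-0.019,-0.018,0.0,0.0,0.0,-1],[-0.025,-0.018,-0.018,0.0,0.0,0.0,-1],[-0.029,-0.024,0.003,-0.008,-0.001,0.007,-1],[-0.03,-0.024,0.004,-0.009,-0.001,0.007,-1],[-0.029,-0.024,0.002,-0.008,-0.002,0.007,-1],[-0.031,-0.023,0.003,-0.008,-0.001,0.007,-1]]
[[-0.03,-0.023,0.002,-0.008,-0.001,0.007,-1],[-0.031,-0.022,0.002,-0.009,-0.001,0.007,-1],[-0.031,-0.022,0.001,-0.008,-0.002,0.007,-1],[-0.031,-0.021,0.001,-0.008,-0.001,0.007,-1],[-0.032,-0.021,0.001,-0.008,-0.001,0.007,-1],[-0.032,-0.021,0.001,-0.009,-0.001,0.006,-1],[-0.033,-0.02,0.0,-0.008,-0.001,0.007,-1],[-0.032,-0.02,0.0,-0.008,-0.002,0.007,-1],[-0.033,-0.019,0.0,-0.009,-0.001,0.007,-1],[-0.033,-0.019,0.0,-0.008,-0.001,0.007,-1]]
[[-0.034,-0.018,-0.001,-0.008,-0.001,0.007,-1],[-0.033,-0.018,-0.001,-0.008,-0.002,0.007,-1],[-0.034,-0.017,-0.001,-0.009,-0.001,0.007,-1],[-0.035,-0.017,-0.001,-0.008,-0.001,0.007,-1],[-0.034,-0.016,-0.001,-0.008,-0.001,0.007,-1],[-0.035,-0.015,-0.002,-0.008,-0.001,0.007,-1]]
```

Request:
carry_out([
  [-0.038,-0.028,-0.027,0,0,0,-1],
  [-0.038,-0.028,-0.027,0,0,0,-1],
  [-0.038,-0.028,-0.027,0,0,0,-1],
  [-0.038,-0.028,-0.027,0,0,0,-1],
  [-0.044,-0.036,0.005,-0.012,-0.002,0.01,-1],
  [-0.045,-0.036,0.005,-0.013,-0.002,0.01,-1],
  [-0.046,-0.034,0.003,-0.012,-0.002,0.01,-1],
  [-0.046,-0.033,0.003,-0.012,-0.002,0.01,-1],
  [-0.047,-0.032,0.002,-0.013,-0.002,0.01,-1],
  [-0.048,-0.031,0.001,-0.012,-0.002,0.01,-1],
])

```text
t: 2.65
tool_pos: [0.4299, 0.1581, 0.2777]
orientation: [2.984, 0.016, 2.616]
wrist_force: [0.1, 0.6, 0.0]
finger_gap: 0.0921
gripper_force: 0.0
```

```bash
cat > b.py <<'E'
from h import *
b=[.622,-.0285,.879]
R=Rtool(b[2],np.radians(20),'n'); k=knobp(b,0); print(k)
P=tcp(k,R)-.15*R[:,2]; 
rows([(P+[-.02,-.02,.0],R,9,-1)])
E
python3 b.py
```

```text
[ 0.62792511 -0.08405081  0.122     ]
[[-0.039,-0.026,0.001,-0.01,-0.001,0.009,-1],[-0.039,-0.025,0.001,-0.01,-0.002,0.009,-1],[-0.039,-0.024,0.0,-0.01,-0.001,0.008,-1],[-0.04,-0.024,0.0,-0.01,-0.002,0.009,-1],[-0.04,-0.023,0.0,-0.01,-0.001,0.009,-1],[-0.041,-0.022,-0.001,-0.01,-0.001,0.009,-1],[-0.041,-0.021,-0.001,-0.011,-0.002,0.008,-1],[-0.042,-0.02,-0.002,-0.01,-0.001,0.009,-1],[-0.042,-0.02,-0.002,-0.01,-0.001,0.009,-1]]
```

Request:
carry_out([
  [-0.039,-0.026,0.001,-0.01,-0.001,0.009,-1],
  [-0.039,-0.025,0.001,-0.01,-0.002,0.009,-1],
  [-0.039,-0.024,0.0,-0.01,-0.001,0.008,-1],
  [-0.04,-0.024,0.0,-0.01,-0.002,0.009,-1],
  [-0.04,-0.023,0.0,-0.01,-0.001,0.009,-1],
  [-0.041,-0.022,-0.001,-0.01,-0.001,0.009,-1],
  [-0.041,-0.021,-0.001,-0.011,-0.002,0.008,-1],
  [-0.042,-0.02,-0.002,-0.01,-0.001,0.009,-1],
  [-0.042,-0.02,-0.002,-0.01,-0.001,0.009,-1],
  [0,0,0,0,0,0,-1],
])

```text
t: 3.9
tool_pos: [0.5793, -0.1393, 0.2444]
orientation: [2.794, -0.003, 2.448]
wrist_force: [-0.6, 0.4, -1.0]
finger_gap: 0.0918
gripper_force: 0.0
```

```bash
cat > w.py <<'E'
from h import *
import cv2,sys
C=cam("wrist"); im=bot.snapshot("wrist"); cv2.imwrite("pics/w%s.png"%sys.argv[1],im[:,:,::-1])
b=[.622,-.0285,.879]; obs=[]
for n in sys.argv[2:]:
    l=bot.tip_of("wrist",n)
    e=[(round(d["score"],2),np.round(d["location"],1).tolist()) for d in l[:3]]
    print(n,e,"exp",proj(C,bayT(b,BAY[n])).round(1))
    if e: obs.append((C,e[0][1],BAY[n],1))
if len(obs)>1: print(fit(obs,b,4))
print(cur()[0],bot.state()["qpos"].round(2))
E
python3 w.py 1 bay hood_edge bay_spot catch bar_pivot knob
```

```text
bay [(0.63, [339.0, 141.3])] exp [344.1 143.7]
hood_edge [(0.68, [468.5, 153.4]), (0.22, [381.1, 141.5])] exp [472.9 155.5]
bay_spot [(0.62, [379.3, 142.4])] exp [383.1 142.9]
catch [(0.78, [342.7, 239.8])] exp [344.7 236.2]
bar_pivot [(0.81, [349.7, 92.5]), (0.36, [379.0, 143.4])] exp [355.8  92.4]
knob [(0.8, [353.2, 193.8]), (0.65, [186.9, 363.8])] exp [355.1 192.2]
(array([ 0.61852214, -0.03259092,  0.91597638]), [[1.5, 2.5], [-0.4, 0.5], [0.5, -1.0], [0.7, -2.5], [-0.2, 0.3], [-1.7, 0.0]])
[ 0.57911711 -0.13630535  0.24572396] [-0.63  0.1   1.64  0.35  1.39 -1.57]
```

View pics/w1.png

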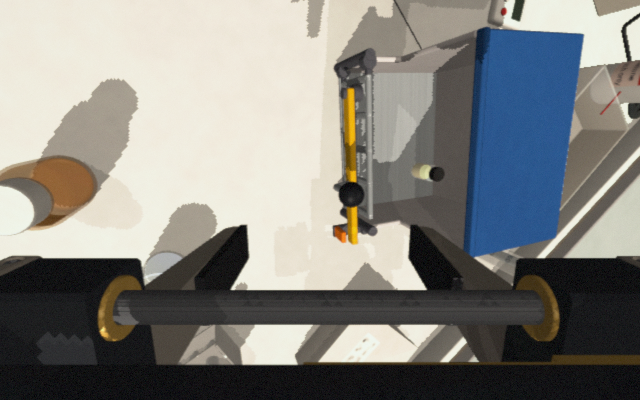

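```bash
cat > c.py <<'E'
from h import *
exec(open("a.py").read().split("for n,a")[0].replace("print(fit","(fit"))
obs=[(C,p,X,.3) for C,p,X,w in obs]
W=cam("wrist")
w=dict(bay=[339,141.3],hood_edge=[468.5,153.4],bay_spot=[379.3,142.4],catch=[342.7,239.8],bar_pivot=[349.7,92.5],knob=[352.3,194])
obs+=[(W,w[k],BAY[k],1) for k in w]
b,_=fit(obs,[.62,-.03,.9]);print(b,_)
for y in (.09,-.09): print(proj(W,bayT(b,[.04,y,.2])))
R=Rtool(b[2],np.radians(20),'n'); k=knobp(b,0); print(k)
P=tcp(k,R); print((P-cur()[0])@R)
rows([(P-.07*R[:,2],R,6,-.45)])
E
python3 c.py
```

```text
[ 0.61871172 -0.02915729  0.91839478] [[-2.2, -1.2], [0.2, 0.1], [1.6, 2.0], [2.3, -1.6], [-0.8, -0.2], [0.2, -1.3], [3.3, -2.3], [-1.5, 4.8], [1.9, 3.5], [-1.3, 2.2], [1.6, 0.9], [-2.0, 1.0], [1.5, 2.4], [-0.9, 0.8], [0.4, -1.0], [0.6, -2.9], [-0.1, 0.5], [-0.8, -0.4]]
[486.12132681  36.13226029]
[468.48821103 255.73951786]
[ 0.62682008 -0.08443164  0.122     ]
[-0.00641378  0.02363212  0.15926567]
[[-0.001,0.005,0.019,0.0,0.001,-0.003,-0.45],[-0.001,0.005,0.018,0.0,0.001,-0.003,-0.45],[-0.001,0.005,0.019,0.0,0.001,-0.002,-0.45],[-0.001,0.005,0.018,0.0,0.001,-0.003,-0.45],[-0.001,0.005,0.019,0.0,0.001,-0.003,-0.45],[-0.002,0.005,0.019,0.0,0.001,-0.003,-0.45]]
```

Request:
carry_out([
  [-0.001,0.005,0.019,0,0.001,-0.003,-0.45],
  [-0.001,0.005,0.018,0,0.001,-0.003,-0.45],
  [-0.001,0.005,0.019,0,0.001,-0.002,-0.45],
  [-0.001,0.005,0.018,0,0.001,-0.003,-0.45],
  [-0.001,0.005,0.019,0,0.001,-0.003,-0.45],
  [-0.002,0.005,0.019,0,0.001,-0.003,-0.45],
  [0,0,0,0,0,0,-0.45],
  [0,0,0,0,0,0,-0.45],
])

```text
t: 5.25
tool_pos: [0.6169, -0.0994, 0.1696]
orientation: [2.793, -0.001, 2.488]
wrist_force: [0.3, 0.1, -0.4]
finger_gap: 0.0665
gripper_force: 0.0
```

```bash
sed -i 's/^b=.*obs=/b=[.6187,-.0292,.918]; obs=/' w.py; python3 w.py 2 bay hood_edge bay_spot catch bar_pivot knob
```

```text
bay [(0.68, [319.7, 146.0])] exp [323.6 145.4]
hood_edge [(0.9, [491.4, 168.8])] exp [495.9 165.1]
bay_spot [(0.65, [369.5, 145.9])] exp [372.9 144.4]
catch [(0.9, [319.4, 275.4])] exp [319.3 267.5]
bar_pivot [(0.67, [324.9, 82.6])] exp [332.6  77.4]
knob [(0.91, [325.5, 216.7])] exp [328.3 213.6]
(array([ 0.61879322, -0.03404728,  0.95309879]), [[0.6, 2.3], [-0.9, -0.6], [0.4, -0.5], [-0.4, -3.5], [0.9, -0.7], [-0.3, 3.0]])
[ 0.61679516 -0.09944289  0.16961483] [-0.54  0.23  1.65  0.37  1.25 -1.57]
```

View pics/w2.png

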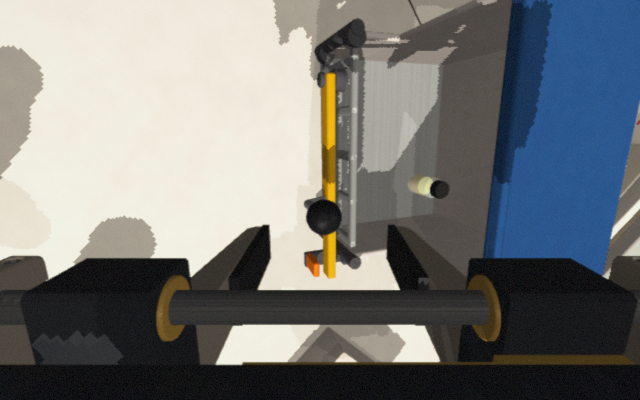

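```bash
cat > d.py <<'E'
from h import *
W=cam("wrist")
def yaw(a,b,z):
    A,B=onplane(W,a,z),onplane(W,b,z); d=A-B; print(A,B,np.arctan2(d[1],d[0])-np.pi/2,np.linalg.norm(d))
yaw([328,73],[331,277],.08); yaw([511,0],[487,250],.2); yaw([353,47],[352,245],.089)
for b in ([.6187,-.0292,.918],[.6187,-.032,.94]):
  print([proj(W,bayT(b,X)).round(0).tolist() for X in ([-.017,-.114,.08],[.04,0,.2],[.04,-.096,.2],[0,-.082,.089],[0,.09,.089],[-.039,-.04,.122])])
print(onplane(W,[324,217],.122))
E
python3 d.py
```

```text
[ 0.55481842 -0.01055133  0.08      ] [ 0.69626414 -0.1151783   0.08      ] 0.9339218684168831 0.1759366240194156
[0.56979722 0.04024774 0.2       ] [ 0.67475928 -0.03410978  0.2       ] 0.9544397974276335 0.12863154725841705
[0.55068298 0.01411216 0.089     ] [ 0.6804526  -0.08235807  0.089     ] 0.9315351457065839 0.16169929034226208
[[335.0, 276.0], [511.0, 167.0], [490.0, 320.0], [357.0, 245.0], [361.0, 34.0], [328.0, 214.0]]
[[336.0, 278.0], [508.0, 169.0], [490.0, 322.0], [356.0, 247.0], [356.0, 36.0], [327.0, 217.0]]
[ 0.62644671 -0.08851189  0.122     ]
```

```bash
cat > e.py <<'E'
from h import *
b=[.617,-.0344,.94]; R=Rtool(b[2],np.radians(20),'n'); print(knobp(b,0))
k=np.array([.6262,-.0885,.122]); P=tcp(k,R)
rows([(P,R,6,-.45)])
E
python3 e.py
```

```text
[ 0.62630059 -0.08948629  0.122     ]
[[0.0,-0.001,0.014,0.0,0.001,-0.002,-0.45],[0.0,0.0,0.015,0.0,0.0,-0.001,-0.45],[-0.001,-0.001,0.014,0.0,0.001,-0.002,-0.45],[0.0,0.0,0.014,0.0,0.0,-0.002,-0.45],[0.0,-0.001,0.015,0.0,0.001,-0.002,-0.45],[0.0,0.0,0.014,0.0,0.0,-0.001,-0.45]]
```

Request:
carry_out([
  [0,-0.001,0.014,0,0.001,-0.002,-0.45],
  [0,0,0.015,0,0,-0.001,-0.45],
  [-0.001,-0.001,0.014,0,0.001,-0.002,-0.45],
  [0,0,0.014,0,0,-0.002,-0.45],
  [0,-0.001,0.015,0,0.001,-0.002,-0.45],
  [0,0,0.014,0,0,-0.001,-0.45],
  [0,0,0,0,0,0,-0.45],
])

```text
t: 6.48
tool_pos: [0.6294, -0.082, 0.1025]
orientation: [2.793, -0.002, 2.511]
wrist_force: [0.2, 0.2, 0.1]
finger_gap: 0.0667
gripper_force: 0.0
```

Request:
carry_out([
  [0,0,0,0,0,0,0],
  [0,0,0,0,0,0,0.5],
  [0,0,0,0,0,0,1],
  [0,0,0,0,0,0,1],
  [0,0,0,0,0,0,1],
], force=25)

```text
t: 7.1
tool_pos: [0.63, -0.083, 0.1038]
orientation: [2.794, 0.0, 2.51]
wrist_force: [0.2, -1.8, -1.1]
finger_gap: 0.0243
gripper_force: 25.0
```

```bash
python3 w.py 3 knob catch bar_pivot
```

```text
knob [] exp [333.8 250.1]
catch [] exp [318.8 313. ]
bar_pivot [] exp [342.2  61.7]
[ 0.63006781 -0.0829446   0.10377545] [-0.5   0.33  1.66  0.38  1.13 -1.6 ]
```

View pics/w3.png

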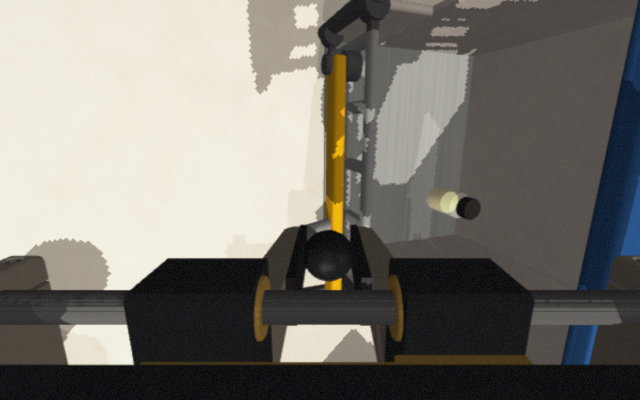

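Run:
```python
from h import *
p,R=cur(); C=cam("wrist")
for x in (-.005,0,.005):
  for z in (-.025,-.019,-.013): print(x,z,proj(C,p+R@[x,0,z]).round(1))
```

```text
-0.005 -0.025 [327.4 268.2]
-0.005 -0.019 [327.4 263. ]
-0.005 -0.013 [327.5 258.1]
0 -0.025 [327.4 258.8]
0 -0.019 [327.4 253.9]
0 -0.013 [327.5 249.4]
0.005 -0.025 [327.4 249.4]
0.005 -0.019 [327.4 244.8]
0.005 -0.013 [327.5 240.5]
```

```bash
cat >> h.py <<'E'
B=np.array([.617,-.0344,.94]); LEAN=np.radians(20)
def gatewp(phi,bar,off=np.zeros(3),n=1,g=1):
    "off: grasp offset in gate-turned axes (tool axes x,y,z)"
    R=Rtool(B[2]-phi,LEAN,'n'); return (tcp(knobp(B,phi,bar),R)+R@off,R,n,g)
def goff(phi,bar):
    P,R,_,_=gatewp(phi,bar); return R.T@(cur()[0]-P)
E
python3 - <<'E'
from h import *
o=goff(0,0); print(o)
s=rows([gatewp(0,b,o) for b in (.06,.12,.18,.24,.3)])
E
```

```text
[0.00081596 0.0008189  0.00069222]
[[0.004,0.003,-0.007,0.0,0.0,0.0,1],[0.004,0.002,-0.007,0.0,0.0,0.0,1],[0.005,0.002,-0.006,0.0,0.0,0.0,1],[0.005,0.003,-0.006,0.0,0.0,0.0,1],[0.006,0.002,-0.006,0.0,0.0,0.0,1]]
```

Request:
carry_out([
  [0.004,0.003,-0.007,0,0,0,1],
  [0.004,0.002,-0.007,0,0,0,1],
  [0.005,0.002,-0.006,0,0,0,1],
  [0.005,0.003,-0.006,0,0,0,1],
  [0.006,0.002,-0.006,0,0,0,1],
  [0,0,0,0,0,0,1],
  [0,0,0,0,0,0,1],
])

```text
t: 8.18
tool_pos: [0.6147, -0.0713, 0.1311]
orientation: [2.793, 0.0, 2.51]
wrist_force: [-2.7, -3.0, -0.4]
finger_gap: 0.0244
gripper_force: 25.0
```

```bash
python3 w.py 4 catch bar_pivot
python3 - <<'E'
from h import *
print(goff(0,.3),bot.state()["finger_gap"],bot.state()["wrist_force"])
o=np.array([.0008,.0008,.0007])
rows([gatewp(a,.3,o) for a in np.arange(.08,1.61,.08)])
E
```

```text
catch [] exp [307.2 316. ]
bar_pivot [(0.6, [322.7, 102.4]), (0.54, [416.9, 206.0])] exp [326.5  98.1]
[ 0.61470124 -0.07133764  0.1309757 ] [-0.49  0.25  1.7   0.38  1.17 -1.58]
[0.00082865 0.00106991 0.00090978] 0.02438002164086491 [-2.10750504 -4.01222845 -0.77451047]
[[0.004,-0.011,-0.004,0.0,-0.013,0.035,1],[0.003,-0.01,-0.004,0.0,-0.013,0.036,1],[0.004,-0.01,-0.003,0.0,-0.013,0.036,1],[0.003,-0.01,-0.004,0.0,-0.013,0.036,1],[0.004,-0.01,-0.004,0.0,-0.013,0.036,1],[0.004,-0.011,-0.003,0.0,-0.013,0.036,1],[0.003,-0.01,-0.004,0.0,-0.013,0.036,1],[0.004,-0.01,-0.004,0.0,-0.013,0.036,1],[0.003,-0.01,-0.004,0.0,-0.013,0.036,1],[0.004,-0.01,-0.003,0.0,-0.013,0.036,1]]
[[0.003,-0.011,-0.004,0.0,-0.013,0.036,1],[0.004,-0.01,-0.004,0.0,-0.013,0.035,1],[0.004,-0.01,-0.003,-0.001,-0.013,0.036,1],[0.003,-0.01,-0.004,0.0,-0.013,0.036,1],[0.004,-0.01,-0.004,0.0,-0.014,0.036,1],[0.003,-0.011,-0.004,0.0,-0.013,0.036,1],[0.004,-0.01,-0.003,0.001,-0.013,0.036,1],[0.004,-0.01,-0.004,0.0,-0.013,0.036,1],[0.003,-0.01,-0.004,0.0,-0.013,0.036,1],[0.004,-0.01,-0.003,0.0,-0.013,0.036,1]]
```

View pics/w4.png

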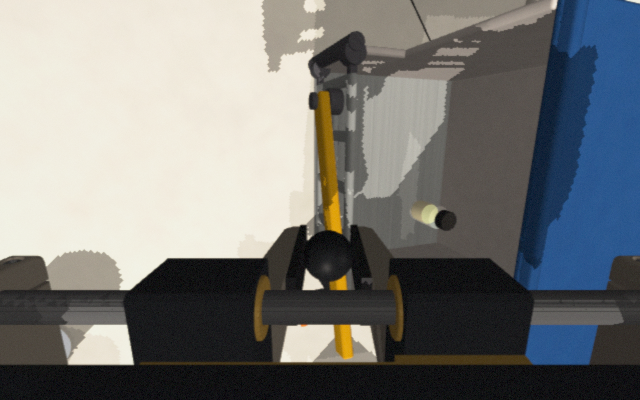

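Request:
carry_out([
  [0.004,-0.011,-0.004,0,-0.013,0.035,1],
  [0.003,-0.01,-0.004,0,-0.013,0.036,1],
  [0.004,-0.01,-0.003,0,-0.013,0.036,1],
  [0.003,-0.01,-0.004,0,-0.013,0.036,1],
  [0.004,-0.01,-0.004,0,-0.013,0.036,1],
  [0.004,-0.011,-0.003,0,-0.013,0.036,1],
  [0.003,-0.01,-0.004,0,-0.013,0.036,1],
  [0.004,-0.01,-0.004,0,-0.013,0.036,1],
  [0.003,-0.01,-0.004,0,-0.013,0.036,1],
  [0.004,-0.01,-0.003,0,-0.013,0.036,1],
])

```text
t: 9.57
tool_pos: [0.5286, -0.0934, 0.131]
orientation: [2.793, -0.003, 1.708]
wrist_force: [-0.6, -1.7, -1.2]
finger_gap: 0.0245
gripper_force: 25.0
```

Run:
```python
from h import *
import cv2
print(goff(.8,.3)); print(cur())
print(bot.state()["qpos"])
rows([gatewp(a,.3,goff(.8,.3)) for a in np.arange(.88,1.61,.08)])
cv2.imwrite("pics/w5.png",bot.snapshot("wrist")[:,:,::-1])
```

```text
[0.00200327 0.00108947 0.00092115]
(array([ 0.52863779, -0.09335795,  0.13097171]), array([[-0.13691867,  0.93105223,  0.33822334],
       [ 0.99057885,  0.12779033,  0.04922566],
       [ 0.00260999,  0.3417768 , -0.93977753]]))
[-0.53469833 -0.10868105  2.08313363  0.27540465  0.91007457 -0.81315797]
[[0.004,-0.01,-0.004,0.0,-0.014,0.034,1],[0.003,-0.01,-0.003,0.0,-0.013,0.036,1],[0.004,-0.01,-0.004,0.0,-0.013,0.036,1],[0.003,-0.01,-0.004,0.0,-0.013,0.036,1],[0.004,-0.01,-0.003,0.0,-0.013,0.036,1],[0.003,-0.01,-0.004,0.0,-0.013,0.036,1],[0.004,-0.011,-0.004,0.0,-0.013,0.036,1],[0.003,-0.01,-0.003,0.0,-0.013,0.036,1],[0.004,-0.01,-0.004,0.0,-0.013,0.035,1],[0.003,-0.01,-0.004,0.0,-0.013,0.036,1]]
```

View pics/w5.png

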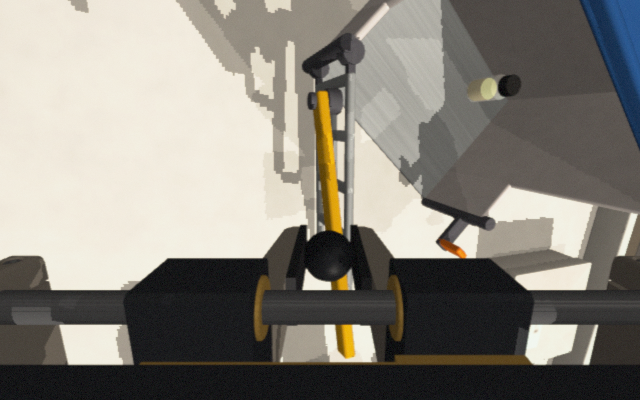

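Request:
carry_out([
  [0.004,-0.01,-0.004,0,-0.014,0.034,1],
  [0.003,-0.01,-0.003,0,-0.013,0.036,1],
  [0.004,-0.01,-0.004,0,-0.013,0.036,1],
  [0.003,-0.01,-0.004,0,-0.013,0.036,1],
  [0.004,-0.01,-0.003,0,-0.013,0.036,1],
  [0.003,-0.01,-0.004,0,-0.013,0.036,1],
  [0.004,-0.011,-0.004,0,-0.013,0.036,1],
  [0.003,-0.01,-0.003,0,-0.013,0.036,1],
  [0.004,-0.01,-0.004,0,-0.013,0.035,1],
  [0.003,-0.01,-0.004,0,-0.013,0.036,1],
])

```text
t: 10.88
tool_pos: [0.4521, -0.048, 0.1306]
orientation: [2.795, 0.0, 0.912]
wrist_force: [1.7, 2.0, -4.9]
finger_gap: 0.0243
gripper_force: 25.0
```

Run:
```python
from h import *
print(goff(1.6,.3)); print(bot.state()["qpos"])
rows([gatewp(1.6,a,goff(1.6,.3),2) for a in (.2,.1,0.02)])
```

```text
[0.00151368 0.00022384 0.0009497 ]
[-0.28173628 -0.32094469  2.25797237 -0.16225631  0.88706623  0.45913994]
[[-0.005,-0.002,0.005,-0.001,0.0,0.0,1],[-0.004,-0.002,0.005,0.0,0.0,0.001,1],[-0.004,-0.002,0.005,0.0,0.0,0.0,1],[-0.004,-0.002,0.006,0.0,0.0,0.0,1],[-0.003,-0.001,0.004,0.0,0.0,0.0,1],[-0.003,-0.002,0.005,0.0,0.0,0.0,1]]
```

Request:
carry_out([
  [-0.005,-0.002,0.005,-0.001,0,0,1],
  [-0.004,-0.002,0.005,0,0,0.001,1],
  [-0.004,-0.002,0.005,0,0,0,1],
  [-0.004,-0.002,0.006,0,0,0,1],
  [-0.003,-0.001,0.004,0,0,0,1],
  [-0.003,-0.002,0.005,0,0,0,1],
  [0,0,0,0,0,0,1],
])

```text
t: 11.75
tool_pos: [0.4415, -0.0639, 0.1054]
orientation: [2.79, -0.0, 0.912]
wrist_force: [4.4, 4.5, -1.8]
finger_gap: 0.0244
gripper_force: 25.0
```

Request:
carry_out([
  [0,0,0,0,0,0,-0.3],
  [0,0,0,0,0,0,-0.3],
  [0,0,0,0,0,0,-0.3],
  [0,0,-0.03,0,0,0,-0.3],
  [0,0,-0.05,0,0,0,-1],
  [0,0,-0.05,0,0,0,-1],
  [0,0,-0.04,0,0,0,-1],
])

```text
t: 12.62
tool_pos: [0.4043, -0.035, 0.2351]
orientation: [2.788, 0.0, 0.912]
wrist_force: [0.0, -0.2, 0.7]
finger_gap: 0.0874
gripper_force: 0.0
```

```bash
cat > k.py <<'E'
from h import *
# estimate bottle approach; check rough wrist IK for orientation choices
s=bot.state(); print(s["qpos"].round(2),s["tool_pos"])
L=np.radians(42); bt=np.array([.459,.284,0]); h=.4
for y in 'st':
    R=Rtool(h,L,y); g=bt+[0,0,.074]; P=tcp(g,R)
    print(y,P, P-.13*R[:,2])
    R0=cur()[1]; print("turn",np.degrees(np.linalg.norm(Ro.from_matrix(R0.T@R).as_rotvec())))
# wrist angle estimate
    for nm,q1,beta,RR in (("pick",.71,1.9,R),("place",-.25,1.9,Rtool(B[2],L,y))):
        F=Ro.from_euler("ZY",[q1,beta]).as_matrix(); M=F.T@RR
        e=Ro.from_matrix(M).as_euler("ZYZ"); print(nm,e.round(2))
    F=Ro.from_euler("ZY",[s["qpos"][0],s["qpos"][1]+s["qpos"][2]]).as_matrix()
    print("ref",Ro.from_matrix(F.T@R0).as_euler("ZYZ").round(2),s["qpos"][3:])
E
python3 k.py
```

```text
[-0.28 -0.61  2.24 -0.14  1.19  0.41] [ 0.40425152 -0.03504121  0.23513704]
s [0.47070989 0.28895086 0.05988025] [0.39058958 0.25507654 0.15648908]
turn 50.35889267276359
pick [-0.39  0.57 -2.57]
place [0.78 1.08 1.62]
ref [-0.14  1.19  1.98] [-0.13779979  1.18804637  0.40692679]
t [0.47070989 0.28895086 0.05988025] [0.39058958 0.25507654 0.15648908]
turn 145.8358829184693
pick [-0.39  0.57  0.57]
place [ 0.78  1.08 -1.52]
ref [-0.14  1.19  1.98] [-0.13779979  1.18804637  0.40692679]
```

```bash
cat > k2.py <<'E'
from h import *
L=np.radians(42); bt=np.array([.459,.284,0]); R=Rtool(.4,L,'s'); P=tcp(bt+[0,0,.074],R)
print(P,Ro.from_matrix(R).as_euler("xyz"))
rows([(P+[-.03,-.01,.15],R,12,-1)])
E
python3 k2.py
```

```text
[0.47070989 0.28895086 0.05988025] [ 3.14159265 -0.73303829  0.4       ]
[[0.028,-0.017,-0.003,0.006,0.025,0.024,-1],[0.028,-0.018,-0.002,0.005,0.024,0.024,-1],[0.026,-0.02,0.0,0.006,0.025,0.024,-1],[0.026,-0.021,0.001,0.006,0.025,0.025,-1],[0.024,-0.022,0.003,0.005,0.024,0.024,-1],[0.023,-0.023,0.004,0.006,0.025,0.024,-1],[0.021,-0.025,0.006,0.006,0.025,0.024,-1],[0.02,-0.025,0.008,0.006,0.024,0.024,-1],[0.018,-0.027,0.008,0.005,0.025,0.024,-1],[0.016,-0.027,0.01,0.006,0.024,0.024,-1]]
[[0.015,-0.027,0.011,0.006,0.025,0.025,-1],[0.012,-0.028,0.012,0.005,0.025,0.024,-1]]
```

Request:
carry_out([
  [0.028,-0.017,-0.003,0.006,0.025,0.024,-1],
  [0.028,-0.018,-0.002,0.005,0.024,0.024,-1],
  [0.026,-0.02,0,0.006,0.025,0.024,-1],
  [0.026,-0.021,0.001,0.006,0.025,0.025,-1],
  [0.024,-0.022,0.003,0.005,0.024,0.024,-1],
  [0.023,-0.023,0.004,0.006,0.025,0.024,-1],
  [0.021,-0.025,0.006,0.006,0.025,0.024,-1],
  [0.02,-0.025,0.008,0.006,0.024,0.024,-1],
  [0.018,-0.027,0.008,0.005,0.025,0.024,-1],
  [0.016,-0.027,0.01,0.006,0.024,0.024,-1],
])

```text
t: 13.88
tool_pos: [0.4344, 0.2273, 0.2122]
orientation: [3.043, -0.624, 0.521]
wrist_force: [-0.3, -0.8, 0.8]
finger_gap: 0.0919
gripper_force: 0.0
```

Request:
carry_out([
  [0.015,-0.027,0.011,0.006,0.025,0.025,-1],
  [0.012,-0.028,0.012,0.005,0.025,0.024,-1],
  [0,0,0,0,0,0,-1],
  [0,0,0,0,0,0,-1],
])

```text
t: 14.38
tool_pos: [0.4412, 0.2781, 0.2083]
orientation: [3.142, -0.732, 0.4]
wrist_force: [0.3, -0.4, 0.1]
finger_gap: 0.0924
gripper_force: 0.0
```

Run:
```python
from h import *
import cv2
C=cam("wrist"); im=bot.snapshot("wrist"); cv2.imwrite("pics/w6.png",im[:,:,::-1])
print(cur()[0],bot.state()["qpos"].round(2))
print("exp",proj(C,[.459,.284,0]),proj(C,[.459,.284,.099]))
for d in bot.tip_of("wrist","bottle")[:3]: print("tip",d["score"],d["location"],onplane(C,d["location"],0))
for d in bot.spot_in("wrist","bottle")[:3]: print("spot",d["score"],d["location"],onplane(C,d["location"],.05))
```

```text
[0.44147085 0.27790965 0.20857832] [ 0.28 -0.55  2.38  0.14  0.59  1.36]
exp [329.30243372 290.20025007] [329.62148904 265.75825573]
tip 0.86 [325.3, 286.4] [0.46123473 0.29007779 0.        ]
tip 0.6 [446.4, 342.9] [0.45658315 0.14431213 0.        ]
spot 0.96 [327.3, 271.0] [0.46633354 0.2895261  0.05      ]
spot 0.86 [444.9, 344.7] [0.44466337 0.15960151 0.05      ]
```

View pics/w6.png

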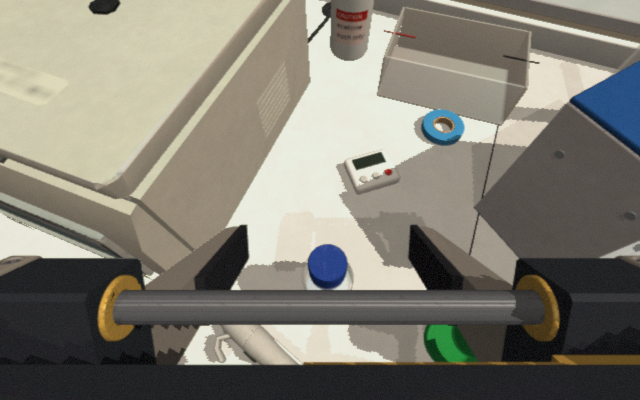

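Blue-capped bottle at (328,264) centred between the fingers, and green look-alike off to the right at (450,342). Descending.

Run:
```python
from h import *
R=Rtool(.4,np.radians(42),'s'); P=tcp([.461,.287,.074],R)
rows([(P+[0,0,.09],R,3,-1),(P,R,6,-1)])
```

```text
[[-0.006,0.0,0.028,0.0,0.0,0.0,-1],[-0.006,-0.001,0.027,0.0,0.0,-0.001,-1],[-0.006,0.0,0.028,0.0,0.0,0.0,-1],[-0.012,0.0,0.014,0.0,0.0,0.0,-1],[-0.013,0.0,0.014,0.0,0.0,0.0,-1],[-0.012,0.0,0.014,0.0,0.0,0.0,-1],[-0.013,0.0,0.014,0.0,0.0,0.0,-1],[-0.012,0.0,0.014,0.0,0.0,0.0,-1],[-0.013,0.0,0.014,0.0,0.0,0.0,-1]]
```

Request:
carry_out([
  [-0.006,0,0.028,0,0,0,-1],
  [-0.006,-0.001,0.027,0,0,-0.001,-1],
  [-0.006,0,0.028,0,0,0,-1],
  [-0.012,0,0.014,0,0,0,-1],
  [-0.013,0,0.014,0,0,0,-1],
  [-0.012,0,0.014,0,0,0,-1],
  [-0.013,0,0.014,0,0,0,-1],
  [-0.012,0,0.014,0,0,0,-1],
  [-0.013,0,0.014,0,0,0,-1],
  [0,0,0,0,0,0,-1],
])

```text
t: 15.78
tool_pos: [0.4725, 0.2879, 0.0663]
orientation: [-3.134, -0.722, 0.399]
wrist_force: [0.3, -0.4, 0.1]
finger_gap: 0.0919
gripper_force: 0.0
```

Request:
carry_out([
  [0,0,0,0,0,0,-0.2],
  [0,0,0,0,0,0,0.2],
  [0,0,0,0,0,0,0.6],
  [0,0,0,0,0,0,0.6],
  [0,0,0,0,0,0,0.6],
], force=25)

```text
t: 16.4
tool_pos: [0.4728, 0.2891, 0.0676]
orientation: [-3.134, -0.724, 0.401]
wrist_force: [0.2, 2.3, 3.0]
finger_gap: 0.0468
gripper_force: 24.2
```

Run:
```python
from h import *
p,R=cur(); s=bot.state(); print(p,s["finger_gap"],s["gripper_force"],s["wrist_force"],s["qpos"].round(2))
# lift, carry
L=np.radians(42); Rp=Rtool(B[2],L,'s')
spot=bayT(B,[.052,0,.004])+[0,0,.074+.004]
dz=p[2]-tcp([0,0,.074],R)[2]
pl=tcp(spot,Rp)+[0,0,dz]; out=np.array([np.cos(B[2]),np.sin(B[2]),0])
print("place",pl,"pre",pl-.2*out+[0,0,.1])
rows([(p+[0,0,.14],R,6,.6),(pl-.2*out+[0,0,.10],Rp,16,.6)])
```

```text
[0.47284848 0.28913023 0.06756666] 0.04683780535618185 24.21089600713458 [0.17780671 2.2501461  3.01180251] [ 0.28 -0.11  2.38  0.55  0.17  0.93]
place [0.65516724 0.0178599  0.07567544] pre [ 0.53720963 -0.14365172  0.17567544]
[[0.019,0.0,-0.022,0.0,0.0,0.0,0.6],[0.02,0.0,-0.022,0.0,0.0,0.0,0.6],[0.019,0.0,-0.022,0.0,0.0,0.0,0.6],[0.019,-0.001,-0.021,0.0,0.0,0.0,0.6],[0.02,0.0,-0.022,0.0,0.0,0.0,0.6],[0.019,0.0,-0.022,0.0,0.0,0.0,0.6],[-0.008,0.033,-0.004,0.01,0.0,-0.012,0.6],[-0.009,0.033,-0.005,0.011,0.0,-0.012,0.6],[-0.01,0.032,-0.005,0.01,0.001,-0.012,0.6],[-0.01,0.032,-0.007,0.011,0.0,-0.012,0.6]]
[[-0.012,0.032,-0.006,0.01,0.0,-0.012,0.6],[-0.012,0.031,-0.008,0.011,0.0,-0.012,0.6],[-0.012,0.031,-0.008,0.01,0.0,-0.012,0.6],[-0.014,0.03,-0.009,0.011,0.001,-0.012,0.6],[-0.014,0.029,-0.01,0.01,0.0,-0.012,0.6],[-0.016,0.029,-0.01,0.011,0.0,-0.012,0.6],[-0.015,0.029,-0.011,0.01,0.0,-0.012,0.6],[-0.017,0.027,-0.012,0.011,0.001,-0.012,0.6],[-0.017,0.028,-0.012,0.01,0.0,-0.012,0.6],[-0.018,0.026,-0.013,0.011,0.0,-0.012,0.6]]
[[-0.019,0.025,-0.013,0.01,0.0,-0.012,0.6],[-0.019,0.025,-0.014,0.011,0.0,-0.012,0.6]]
```

The descent stopped 8 mm high because joint 5 is at its limit, so the grip is on the shoulder. I'll release and regrip with a different heading and less lean.

Request:
carry_out([
  [0,0,0,0,0,0,-1],
  [0,0,0,0,0,0,-1],
  [0,0,0,0,0,0,-1],
  [0,0,0,0,0,0,-1],
  [0.021,0,-0.023,0,0,0,-1],
  [0.021,0,-0.023,0,0,0,-1],
  [0.021,0,-0.023,0,0,0,-1],
  [0.021,0,-0.023,0,0,0,-1],
  [0,0,0,0,0,0,-1],
])

```text
t: 17.52
tool_pos: [0.4754, 0.2892, 0.1688]
orientation: [-3.135, -0.727, 0.402]
wrist_force: [-0.4, -0.4, -0.7]
finger_gap: 0.0919
gripper_force: 0.0
```

Run:
```python
from h import *
C=cam("wrist"); im=bot.snapshot("wrist")
import cv2; cv2.imwrite("pics/w7.png",im[:,:,::-1])
print(cur()[0],bot.state()["qpos"].round(2))
for d in bot.tip_of("wrist","bottle")[:2]: print("tip",d["score"],d["location"],onplane(C,d["location"],0))
print(proj(C,[.461,.287,.099]))
R=Rtool(.75,np.radians(38),'s'); P=tcp([.461,.287,.068],R)
rows([(P+[0,0,.09],R,6,-1),(P,R,6,-1)])
```

```text
[0.47427063 0.28883995 0.16661766] [ 0.28 -0.35  2.34  0.21  0.45  1.29]
tip 0.75 [324.8, 310.9] [0.46317367 0.28835144 0.        ]
[323.38081599 293.1308471 ]
[[-0.003,-0.002,0.003,0.017,-0.005,-0.021,-1],[-0.003,-0.001,0.004,0.017,-0.004,-0.022,-1],[-0.003,-0.002,0.003,0.017,-0.005,-0.021,-1],[-0.003,-0.001,0.004,0.018,-0.005,-0.022,-1],[-0.003,-0.002,0.003,0.017,-0.004,-0.021,-1],[-0.003,-0.001,0.004,0.017,-0.005,-0.021,-1],[-0.011,0.0,0.015,0.0,0.0,0.0,-1],[-0.012,0.0,0.015,0.0,0.0,0.0,-1],[-0.011,0.0,0.014,0.0,0.0,0.0,-1],[-0.012,0.0,0.015,0.0,0.0,0.0,-1]]
[[-0.011,0.0,0.015,0.0,0.0,0.0,-1],[-0.012,0.0,0.015,0.0,0.0,0.0,-1]]
```

View pics/w7.png

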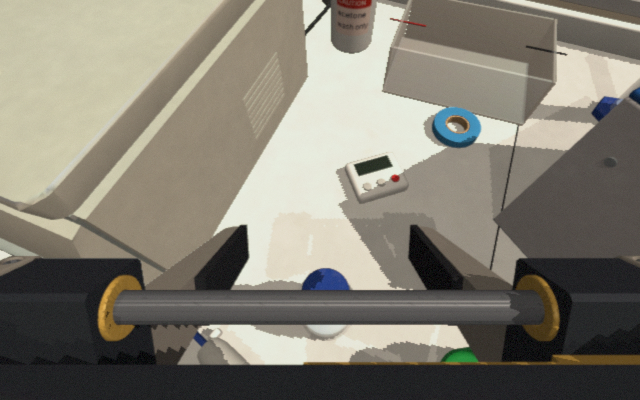

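Request:
carry_out([
  [-0.003,-0.002,0.003,0.017,-0.005,-0.021,-1],
  [-0.003,-0.001,0.004,0.017,-0.004,-0.022,-1],
  [-0.003,-0.002,0.003,0.017,-0.005,-0.021,-1],
  [-0.003,-0.001,0.004,0.018,-0.005,-0.022,-1],
  [-0.003,-0.002,0.003,0.017,-0.004,-0.021,-1],
  [-0.003,-0.001,0.004,0.017,-0.005,-0.021,-1],
  [0,0,0,0,0,0,-1],
])

```text
t: 18.5
tool_pos: [0.4694, 0.2942, 0.1419]
orientation: [-3.139, -0.661, 0.746]
wrist_force: [-0.6, 0.9, 0.7]
finger_gap: 0.0918
gripper_force: 0.0
```

Run:
```python
from h import *
print(cur()[0],bot.state()["qpos"].round(2))
R=Rtool(.75,np.radians(38),'s'); P=tcp([.462,.2875,.068],R)
rows([(P,R,6,-1)])
```

```text
[0.46937033 0.29419363 0.14187824] [ 0.12 -0.27  2.3   0.64  0.65  0.51]
[[-0.011,0.0,0.015,0.0,0.0,0.0,-1],[-0.011,0.0,0.015,0.0,0.0,0.0,-1],[-0.011,0.0,0.014,0.0,0.0,-0.001,-1],[-0.011,0.0,0.015,0.0,0.001,0.0,-1],[-0.011,0.0,0.015,0.0,0.0,0.0,-1],[-0.012,0.0,0.015,0.0,0.0,0.0,-1]]
```

Request:
carry_out([
  [-0.011,0,0.015,0,0,0,-1],
  [-0.011,0,0.015,0,0,0,-1],
  [-0.011,0,0.014,0,0,-0.001,-1],
  [-0.011,0,0.015,0,0.001,0,-1],
  [-0.011,0,0.015,0,0,0,-1],
  [-0.012,0,0.015,0,0,0,-1],
  [0,0,0,0,0,0,-1],
])

```text
t: 19.38
tool_pos: [0.4695, 0.2958, 0.0527]
orientation: [-3.14, -0.663, 0.749]
wrist_force: [-0.1, -0.2, -0.8]
finger_gap: 0.0921
gripper_force: 0.0
```

Request:
carry_out([
  [0,0,0,0,0,0,-0.2],
  [0,0,0,0,0,0,0.2],
  [0,0,0,0,0,0,0.6],
  [0,0,0,0,0,0,0.6],
  [0,0,0,0,0,0,0.6],
], force=25)

```text
t: 20.0
tool_pos: [0.4719, 0.2959, 0.0554]
orientation: [3.139, -0.667, 0.752]
wrist_force: [0.2, -0.9, -0.0]
finger_gap: 0.0508
gripper_force: 25.0
```

Run:
```python
from h import *
p,R=cur(); s=bot.state(); print(p,s["finger_gap"],s["gripper_force"],s["wrist_force"],s["qpos"].round(2))
L=np.radians(38); Rp=Rtool(B[2],L,'s')
spot=bayT(B,[.052,0,0]); R0=Rtool(.75,L,'s')
# bottle base taken at (.462,.2875,0); tool-relative bottle offset
o=R.T@(np.array([.462,.2875,0])-p); print("o",o,"R err",Ro.from_matrix(R.T@R0).as_rotvec())
pl=spot-Rp@o+[0,0,.004]; out=np.array([np.cos(B[2]),np.sin(B[2]),0])
pre=pl-.2*out+[0,0,.11]; print("place",pl,"pre",pre)
rows([(p+[0,0,.14],R,6,.6),(pre,Rp,16,.6)])
```

```text
[0.47185439 0.29589083 0.05535355] 0.05078182404505781 25.00341772218235 [ 0.23499862 -0.94305735 -0.04474408] [ 0.12 -0.05  2.33  0.93  0.47  0.17]
o [-0.04439929 -0.00069854  0.03549289] R err [ 0.00098509 -0.00372749  0.00193613]
place [0.65598026 0.01778872 0.05930372] pre [ 0.53802265 -0.1437229   0.16930372]
[[0.018,0.0,-0.023,0.0,0.0,0.0,0.6],[0.018,0.0,-0.023,0.0,0.0,0.0,0.6],[0.018,0.0,-0.023,0.0,0.0,0.0,0.6],[0.018,0.0,-0.023,0.0,0.0,0.0,0.6],[0.018,0.0,-0.023,0.0,0.0,0.0,0.6],[0.018,0.0,-0.022,0.0,0.0,0.0,0.6],[-0.017,0.029,-0.011,0.004,0.0,-0.004,0.6],[-0.017,0.028,-0.01,0.003,0.0,-0.005,0.6],[-0.017,0.028,-0.011,0.004,0.0,-0.004,0.6],[-0.017,0.028,-0.011,0.003,0.0,-0.005,0.6]]
[[-0.018,0.028,-0.012,0.004,-0.001,-0.004,0.6],[-0.018,0.027,-0.011,0.003,0.0,-0.004,0.6],[-0.019,0.028,-0.012,0.004,0.0,-0.005,0.6],[-0.018,0.026,-0.012,0.003,0.0,-0.004,0.6],[-0.019,0.027,-0.012,0.004,0.0,-0.005,0.6],[-0.019,0.026,-0.013,0.003,0.0,-0.004,0.6],[-0.019,0.027,-0.012,0.004,0.0,-0.004,0.6],[-0.02,0.026,-0.013,0.003,0.0,-0.005,0.6],[-0.019,0.025,-0.013,0.004,0.0,-0.004,0.6],[-0.02,0.025,-0.013,0.003,0.0,-0.005,0.6]]
[[-0.021,0.025,-0.013,0.004,-0.001,-0.004,0.6],[-0.02,0.025,-0.014,0.003,0.0,-0.004,0.6]]
```

```bash
cat > m.py <<'E'
from h import *
import sys
Rp=Rtool(B[2],np.radians(38),'s'); o=np.array([-.0444,-.0007,.0355])
out=np.array([np.cos(B[2]),np.sin(B[2]),0])
def pl(x,y,z): return bayT(B,[x,y,0])-Rp@o+[0,0,z]
p,R=cur(); s=bot.state(); print(p,s["finger_gap"],s["gripper_force"],s["wrist_force"],s["qpos"].round(2))
w=sys.argv[1]
if w=="1": rows([(p+[0,0,.16],R,6,.6),([.43,.14,.29],R,5,.6),(pl(-.15,0,.19),Rp,9,.6)])
if w=="2": rows([(pl(-.15,0,.19),Rp,2,.6),(pl(-.15,0,.014),Rp,8,.6)])
if w=="3": rows([(pl(.052,0,.014),Rp,10,.6)])
E
python3 m.py 1
```

```text
[0.47185439 0.29589083 0.05535355] 0.05078182404505781 25.00341772218235 [ 0.23499862 -0.94305735 -0.04474408] [ 0.12 -0.05  2.33  0.93  0.47  0.17]
[[0.021,0.0,-0.026,0.0,0.0,0.0,0.6],[0.02,0.0,-0.026,0.0,0.0,0.0,0.6],[0.021,0.0,-0.027,0.0,0.0,0.0,0.6],[0.02,0.0,-0.026,0.0,0.0,0.0,0.6],[0.021,0.0,-0.026,0.0,0.0,0.0,0.6],[0.021,0.0,-0.026,0.0,0.0,0.0,0.6],[-0.015,0.021,-0.036,0.0,0.0,0.0,0.6],[-0.016,0.022,-0.036,0.0,0.0,0.0,0.6],[-0.015,0.021,-0.036,0.0,0.0,0.0,0.6],[-0.016,0.022,-0.035,0.0,0.0,0.0,0.6]]
[[-0.015,0.021,-0.036,0.0,0.0,0.0,0.6],[-0.017,0.039,-0.005,0.006,0.0,-0.008,0.6],[-0.017,0.039,-0.006,0.007,0.0,-0.008,0.6],[-0.018,0.038,-0.006,0.006,-0.001,-0.007,0.6],[-0.018,0.038,-0.006,0.006,0.0,-0.008,0.6],[-0.02,0.038,-0.008,0.006,0.0,-0.008,0.6],[-0.019,0.037,-0.007,0.007,0.0,-0.008,0.6],[-0.021,0.037,-0.008,0.006,0.0,-0.008,0.6],[-0.021,0.036,-0.009,0.006,-0.001,-0.008,0.6],[-0.021,0.036,-0.009,0.006,0.0,-0.007,0.6]]
```

Request:
carry_out([
  [0.021,0,-0.026,0,0,0,0.6],
  [0.02,0,-0.026,0,0,0,0.6],
  [0.021,0,-0.027,0,0,0,0.6],
  [0.02,0,-0.026,0,0,0,0.6],
  [0.021,0,-0.026,0,0,0,0.6],
  [0.021,0,-0.026,0,0,0,0.6],
  [-0.015,0.021,-0.036,0,0,0,0.6],
  [-0.016,0.022,-0.036,0,0,0,0.6],
  [-0.015,0.021,-0.036,0,0,0,0.6],
  [-0.016,0.022,-0.035,0,0,0,0.6],
])

```text
t: 21.25
tool_pos: [0.4372, 0.1706, 0.2739]
orientation: [3.141, -0.665, 0.753]
wrist_force: [0.1, -1.0, -1.4]
finger_gap: 0.0507
gripper_force: 25.0
```

Request:
carry_out([
  [-0.015,0.021,-0.036,0,0,0,0.6],
  [-0.017,0.039,-0.005,0.006,0,-0.008,0.6],
  [-0.017,0.039,-0.006,0.007,0,-0.008,0.6],
  [-0.018,0.038,-0.006,0.006,-0.001,-0.007,0.6],
  [-0.018,0.038,-0.006,0.006,0,-0.008,0.6],
  [-0.02,0.038,-0.008,0.006,0,-0.008,0.6],
  [-0.019,0.037,-0.007,0.007,0,-0.008,0.6],
  [-0.021,0.037,-0.008,0.006,0,-0.008,0.6],
  [-0.021,0.036,-0.009,0.006,-0.001,-0.008,0.6],
  [-0.021,0.036,-0.009,0.006,0,-0.007,0.6],
])

```text
t: 22.5
tool_pos: [0.5365, -0.1461, 0.2441]
orientation: [-3.139, -0.662, 0.938]
wrist_force: [-0.6, 0.7, -1.4]
finger_gap: 0.0511
gripper_force: 25.0
```

```bash
python3 m.py 2
python3 - <<'E'
from h import *
import cv2
cv2.imwrite("pics/sc8.png",bot.snapshot("scene")[:,:,::-1]); S=cam("scene")
for n in ("bottle","bar_pivot","knob","catch","bay"):
  print(n,[(round(d["score"],2),np.round(d["location"],1)) for d in bot.tip_of("scene",n)[:4]])
print("exp open",proj(S,knobp(B,1.6)),"bottle base exp",proj(S,cur()[0]+cur()[1]@[-.0444,-.0007,.0355]))
E
```

```text
[ 0.53652891 -0.14607121  0.24411814] 0.051144393575109984 24.996533995145 [-0.61313589  0.69502938 -1.38571907] [-0.86  0.05  1.79  0.64  1.5  -0.35]
[[0.001,0.0,0.0,0.0,0.0,0.0,0.6],[0.001,0.0,-0.001,-0.001,0.001,-0.001,0.6],[-0.017,0.0,0.022,0.0,0.0,0.0,0.6],[-0.017,0.0,0.021,0.0,0.0,0.0,0.6],[-0.017,0.0,0.022,0.0,0.0,0.0,0.6],[-0.017,0.0,0.022,0.0,0.0,0.0,0.6],[-0.017,0.0,0.022,0.0,0.0,0.0,0.6],[-0.017,0.0,0.021,0.0,0.0,0.0,0.6],[-0.017,0.0,0.022,0.0,0.0,0.0,0.6],[-0.017,0.0,0.022,0.0,0.0,0.0,0.6]]
bottle [(0.79, array([286.9, 213. ])), (0.77, array([278.6, 230.9])), (0.5, array([354.8, 216.3])), (0.26, array([391.3, 261.7]))]
bar_pivot [(0.62, array([316.4, 213.7]))]
knob [(0.67, array([316.6, 224.2])), (0.21, array([423.3, 259. ]))]
catch [(0.71, array([324.2, 218.7]))]
bay [(0.84, array([343.8, 214.6]))]
exp open [316.63621728 226.39867841] bottle base exp [355.47150622 214.95481545]
```

Request:
carry_out([
  [0.001,0,0,0,0,0,0.6],
  [0.001,0,-0.001,-0.001,0.001,-0.001,0.6],
  [-0.017,0,0.022,0,0,0,0.6],
  [-0.017,0,0.021,0,0,0,0.6],
  [-0.017,0,0.022,0,0,0,0.6],
  [-0.017,0,0.022,0,0,0,0.6],
  [-0.017,0,0.022,0,0,0,0.6],
  [-0.017,0,0.021,0,0,0,0.6],
  [-0.017,0,0.022,0,0,0,0.6],
  [-0.017,0,0.022,0,0,0,0.6],
])

```text
t: 24.05
tool_pos: [0.5376, -0.1448, 0.0687]
orientation: [3.138, -0.664, 0.941]
wrist_force: [1.0, 0.5, -0.9]
finger_gap: 0.0513
gripper_force: 25.0
```

```bash
python3 m.py 3; python3 w.py 9 bay hood_edge bay_spot catch bar_pivot vial 2>&1 | grep -v Trace; python3 -c "
from h import *
C=cam('wrist')
for X in ([.04,.096,.2],[.04,-.096,.2],[0,0,.0]): print(proj(C,bayT(B,X)))"
```

```text
[ 0.53755026 -0.14479269  0.06870839] 0.05132327480091931 24.996492742211558 [ 1.04317243  0.49815165 -0.89737098] [-0.86  0.3   1.9   0.7   1.21 -0.57]
[[0.02,0.0,0.015,0.0,0.0,0.0,0.6],[0.02,0.0,0.016,0.0,0.0,0.0,0.6],[0.02,0.0,0.015,0.0,0.0,0.0,0.6],[0.019,0.0,0.016,0.0,0.0,0.0,0.6],[0.02,0.0,0.015,0.001,0.0,0.0,0.6],[0.02,0.0,0.016,0.0,0.0,0.0,0.6],[0.02,0.0,0.015,0.0,0.0,0.0,0.6],[0.02,0.0,0.015,0.0,0.0,0.0,0.6],[0.02,0.0,0.016,0.0,0.0,0.0,0.6],[0.019,0.0,0.015,0.0,0.0,0.0,0.6]]
bay [(0.94, [324.5, 120.3])] exp [324.6 119.7]
hood_edge [(0.72, [369.3, 29.8])] exp [ 323.8 -217.3]
bay_spot [(0.67, [325.7, 75.9])] exp [326.1  71.2]
catch [(0.62, [477.3, 89.8])] exp [473.5  81.4]
bar_pivot [(0.59, [170.7, 89.3])] exp [240.4  73.1]
  File "w.py", line 8, in <module>
    print(n,e,"exp",proj(C,bayT(b,BAY[n])).round(1))
                                  ~~~^^^
KeyError: 'vial'
[ 100.00916327 -243.37608   ]
[ 547.04916447 -239.9798383 ]
[325.44751525 125.59350505]
```

View pics/w9.png

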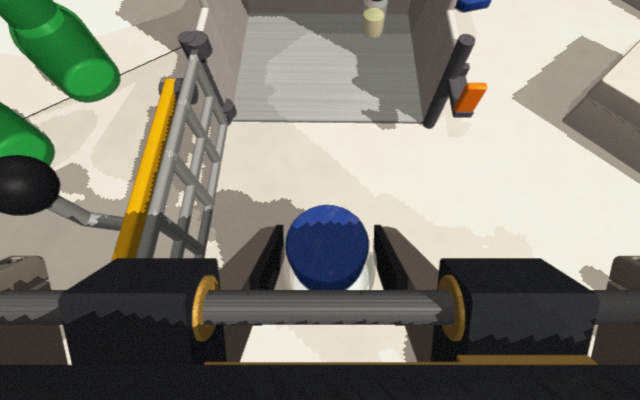

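Request:
carry_out([
  [0.02,0.004,0.015,0,0,0,0.6],
  [0.02,0,0.016,0,0,0,0.6],
  [0.02,0,0.015,0,0,0,0.6],
  [0.019,0,0.016,0,0,0,0.6],
  [0.02,0,0.015,0.001,0,0,0.6],
  [0.02,0,0.016,0,0,0,0.6],
  [0.02,0,0.015,0,0,0,0.6],
])

```text
t: 25.28
tool_pos: [0.624, -0.0325, 0.0716]
orientation: [3.139, -0.664, 0.943]
wrist_force: [0.5, -0.1, -0.9]
finger_gap: 0.0507
gripper_force: 25.0
```

Request:
carry_out([
  [0.02,0,0.015,0,0,0,0.6],
  [0.02,0,0.016,0,0,0,0.6],
  [0.019,0,0.015,0,0,0,0.6],
  [0,0,0,0,0,0,0.6],
])

```text
t: 25.78
tool_pos: [0.6589, 0.0165, 0.0712]
orientation: [3.14, -0.664, 0.944]
wrist_force: [0.1, -0.8, -1.9]
finger_gap: 0.0511
gripper_force: 25.0
```

```bash
sed -i '$a if w=="4": rows([(pl(.052,-.003,.0035),Rp,4,.6)])' m.py; python3 m.py 4
python3 - <<'E'
from h import *
print("bottle in bay:", Ro.from_euler("z",-B[2]).as_matrix()@(cur()[0]+cur()[1]@[-.0444,-.0007,.0355]-[B[0],B[1],0]))
E
```

```text
[0.65885268 0.01653405 0.07121639] 0.051082465433804104 24.996140152215958 [ 0.06993046 -0.8335887  -1.89233541] [-0.48  0.38  1.78  0.79  1.02 -0.29]
[[-0.003,0.0,0.003,0.0,0.0,0.0,0.6],[-0.002,0.0,0.003,0.0,0.0,0.001,0.6],[-0.003,0.0,0.003,0.0,0.0,0.0,0.6],[-0.002,0.0,0.003,0.0,-0.001,0.0,0.6]]
bottle in bay: [ 0.05274296 -0.00317822  0.01589146]
```

Request:
carry_out([
  [-0.003,0,0.003,0,0,0,0.6],
  [-0.002,0,0.003,0,0,0,0.6],
  [-0.002,0,0.003,0,0,0,0.6],
  [-0.002,0,0.003,0,0,0,0.6],
  [0,0,0,0,0,0,0.6],
])

```text
t: 26.4
tool_pos: [0.6588, 0.0157, 0.0593]
orientation: [3.141, -0.665, 0.941]
wrist_force: [-1.9, -0.1, 3.1]
finger_gap: 0.0513
gripper_force: 25.0
```

Request:
carry_out([
  [0,0,0,0,0,0,0.1],
  [0,0,0,0,0,0,-0.3],
  [0,0,0,0,0,0,-0.7],
  [0,0,0,0,0,0,-0.7],
  [-0.008,0,-0.012,0,0,0,-0.7],
  [-0.016,0,-0.02,0,0,0,-0.7],
  [-0.02,0,-0.02,0,0,0,-0.7],
  [-0.02,0,-0.02,0,0,0,-0.7],
  [-0.02,0,-0.02,0,0,0,-0.7],
  [-0.02,0,-0.02,0,0,0,-0.7],
])

```text
t: 27.65
tool_pos: [0.5864, -0.0836, 0.0785]
orientation: [3.14, -0.664, 0.941]
wrist_force: [-0.8, -0.2, -0.2]
finger_gap: 0.0777
gripper_force: 0.0
```

Run:
```python
from h import *
import cv2
C=cam("wrist"); cv2.imwrite("pics/w10.png",bot.snapshot("wrist")[:,:,::-1])
s=bot.state(); print(s["tool_pos"],s["wrist_force"],s["finger_gap"],s["qpos"].round(2))
R3=Ro.from_euler("z",-B[2]).as_matrix()
for d in bot.tip_of("wrist","bottle")[:2]: print(d["score"],d["location"],R3@(onplane(C,d["location"],.004)-[B[0],B[1],0]))
im=bot.snapshot("wrist"); hsv=cv2.cvtColor(im,cv2.COLOR_RGB2HSV)
m=cv2.inRange(hsv,(110,120,40),(125,255,255)); n,_,st,ce=cv2.connectedComponentsWithStats(m)
print([(a.tolist(),c.round(0).tolist()) for a,c in zip(st[1:],ce[1:]) if a[4]>150])
x=bayT(B,[.052,-.003,.004]);print(proj(C,x),proj(C,x+[0,0,.099]),proj(C,x+[0,0,.06]))
```

```text
[ 0.58596221 -0.08578064  0.07864143] [-0.23134809 -2.70856766 -0.28150393] 0.07778475628868801 [-0.71  0.3   1.87  0.74  1.15 -0.46]
0.89 [329.2, 151.8] [ 0.05110229 -0.00585894  0.004     ]
0.57 [70.0, 153.9] [0.04859793 0.23320707 0.004     ]
[([480, 35, 18, 30, 272], [491.0, 52.0]), ([300, 48, 55, 65, 2951], [327.0, 80.0])]
[326.11702102 150.9768757 ] [325.41302586  65.84043602] [325.75369565 107.03874864]
```

Run:
```python
from h import *
p,R=cur(); Q=Rtool(B[2]-1.6,LEAN,'n')
a=p-.12*R[:,2]+[0,0,.09]; print(a)
rows([(a,R,5,-.7),([.4043,-.035,.2351],Q,13,-.45)])
```

```text
[ 0.54332573 -0.14307193  0.26302432]
[[0.014,0.0,-0.048,0.0,0.0,0.0,-0.7],[0.014,0.0,-0.047,0.0,0.0,0.0,-0.7],[0.014,0.0,-0.048,0.0,0.0,0.0,-0.7],[0.013,0.0,-0.048,0.0,0.0,0.0,-0.7],[0.014,0.0,-0.048,0.0,0.0,0.0,-0.7],[-0.001,-0.017,0.002,-0.013,-0.024,-0.003,-0.45],[-0.001,-0.017,0.002,-0.012,-0.025,-0.004,-0.45],[-0.001,-0.017,0.002,-0.013,-0.024,-0.003,-0.45],[-0.001,-0.017,0.001,-0.012,-0.024,-0.003,-0.45],[0.0,-0.017,0.001,-0.013,-0.025,-0.003,-0.45]]
[[0.0,-0.017,0.0,-0.013,-0.024,-0.004,-0.45],[0.0,-0.017,0.0,-0.012,-0.024,-0.003,-0.45],[-0.001,-0.018,0.0,-0.013,-0.025,-0.003,-0.45],[0.0,-0.017,-0.001,-0.013,-0.024,-0.004,-0.45],[0.001,-0.017,-0.002,-0.012,-0.024,-0.003,-0.45],[0.0,-0.017,-0.002,-0.013,-0.024,-0.003,-0.45],[0.0,-0.017,-0.002,-0.012,-0.025,-0.003,-0.45],[0.0,-0.017,-0.003,-0.013,-0.024,-0.004,-0.45]]
```

Request:
carry_out([
  [0.014,0,-0.048,0,0,0,-0.7],
  [0.014,0,-0.047,0,0,0,-0.7],
  [0.014,0,-0.048,0,0,0,-0.7],
  [0.013,0,-0.048,0,0,0,-0.7],
  [0.014,0,-0.048,0,0,0,-0.7],
  [-0.001,-0.017,0.002,-0.013,-0.024,-0.003,-0.45],
  [-0.001,-0.017,0.002,-0.012,-0.025,-0.004,-0.45],
  [-0.001,-0.017,0.002,-0.013,-0.024,-0.003,-0.45],
  [-0.001,-0.017,0.001,-0.012,-0.024,-0.003,-0.45],
  [0,-0.017,0.001,-0.013,-0.025,-0.003,-0.45],
])

```text
t: 29.05
tool_pos: [0.4898, -0.0997, 0.2519]
orientation: [2.998, -0.406, 0.959]
wrist_force: [0.1, -0.1, 0.3]
finger_gap: 0.0663
gripper_force: 0.0
```

Request:
carry_out([
  [0,-0.017,0,-0.013,-0.024,-0.004,-0.45],
  [0,-0.017,0,-0.012,-0.024,-0.003,-0.45],
  [-0.001,-0.018,0,-0.013,-0.025,-0.003,-0.45],
  [0,-0.017,-0.001,-0.013,-0.024,-0.004,-0.45],
  [0.001,-0.017,-0.002,-0.012,-0.024,-0.003,-0.45],
  [0,-0.017,-0.002,-0.013,-0.024,-0.003,-0.45],
  [0,-0.017,-0.002,-0.012,-0.025,-0.003,-0.45],
  [0,-0.017,-0.003,-0.013,-0.024,-0.004,-0.45],
  [0,0,0,0,0,0,-0.45],
])

```text
t: 30.18
tool_pos: [0.404, -0.0319, 0.2345]
orientation: [2.794, -0.0, 0.918]
wrist_force: [-0.5, -0.6, -0.7]
finger_gap: 0.0668
gripper_force: 0.0
```

```bash
cat > n.py <<'E'
from h import *
C=cam("wrist"); bot.snapshot("wrist"); p,R=cur()
print(p,bot.state()["orientation"],bot.state()["qpos"].round(2))
for d in bot.tip_of("wrist","knob")[:2]: print("knob",d["score"],d["location"],onplane(C,d["location"],.122))
for d in bot.tip_of("wrist","bar_pivot")[:2]: print("piv",d["score"],d["location"],onplane(C,d["location"],.072))
k=knobp(B,1.6); print("exp",k,proj(C,k))
# knob at last grip (tcp .4415,-.0639,.1054)
Q=Ro.from_euler("xyz",[2.79,0,.912]).as_matrix(); g=np.array([.4415,-.0639,.1054])-.019*Q[:,2]; print("grip",g,proj(C,g))
rows([(np.array([.4415,-.0639,.1044]),Q,8,-.45)])
E
python3 n.py
```

```text
[ 0.40437536 -0.03271062  0.23485636] [ 2.79391356e+00 -9.16128430e-04  9.16794814e-01] [-0.28 -0.61  2.23 -0.13  1.19  0.4 ]
knob 0.78 [329.3, 195.2] [ 0.4376999  -0.05749721  0.122     ]
knob 0.3 [327.8, 73.0] [0.50189477 0.02886757 0.122     ]
piv 0.95 [331.0, 92.2] [0.51246757 0.00722195 0.072     ]
exp [ 0.43380488 -0.06010651  0.122     ] [327.78950264 199.92264946]
grip [ 0.43632588 -0.05989431  0.12323768] [330.11619028 198.29367819]
[[0.0,0.0,0.022,0.0,0.0,0.0,-0.45],[0.0,0.0,0.021,0.0,0.0,0.0,-0.45],[-0.001,0.0,0.022,-0.001,0.0,0.0,-0.45],[0.0,0.0,0.022,0.0,0.0,0.0,-0.45],[0.0,0.0,0.022,0.0,0.0,0.001,-0.45],[0.0,0.0,0.021,0.0,-0.001,0.0,-0.45],[-0.001,0.0,0.022,-0.001,0.0,0.0,-0.45],[0.0,0.0,0.022,0.0,0.0,0.0,-0.45]]
```

Request:
carry_out([
  [0,0,0.022,0,0,0,-0.45],
  [0,0,0.021,0,0,0,-0.45],
  [0,0,0.022,-0.001,0,0,-0.45],
  [0,0,0.022,0,0,0,-0.45],
  [0,0,0.022,0,0,0.001,-0.45],
  [0,0,0.021,0,-0.001,0,-0.45],
  [0,0,0.022,-0.001,0,0,-0.45],
  [0,0,0.022,0,0,0,-0.45],
  [0,0,0,0,0,0,-0.45],
])

```text
t: 31.45
tool_pos: [0.4412, -0.0634, 0.1029]
orientation: [2.793, 0.002, 0.909]
wrist_force: [0.7, 0.0, 0.0]
finger_gap: 0.0665
gripper_force: 0.0
```

Request:
carry_out([
  [0,0,0,0,0,0,0],
  [0,0,0,0,0,0,0.5],
  [0,0,0,0,0,0,1],
  [0,0,0,0,0,0,1],
  [0,0,0,0,0,0,1],
], force=25)

```text
t: 32.08
tool_pos: [0.4422, -0.0628, 0.1044]
orientation: [2.789, 0.001, 0.912]
wrist_force: [-0.4, -0.4, 1.1]
finger_gap: 0.0242
gripper_force: 25.0
```

Run:
```python
from h import *
import cv2
im=bot.snapshot("wrist"); g=im.max(2)[190:310,270:385]; 
c=cv2.HoughCircles(cv2.medianBlur(cv2.cvtColor(im,cv2.COLOR_RGB2GRAY),3)[200:300,270:385],cv2.HOUGH_GRADIENT,1,30,param1=60,param2=12,minRadius=20,maxRadius=30)
print("ball (was 328,256):",None if c is None else c[0][:3]+[270,200,0])
s=bot.state(); print(s["tool_pos"],s["orientation"],s["finger_gap"],s["wrist_force"])
o=goff(1.6,0.0); print(o)
rows([gatewp(1.6,b,o) for b in (.06,.12,.18,.24,.3)])
```

```text
ball (was 328,256): [[328.5        256.5         26.10000038]]
[ 0.44214323 -0.06277351  0.10440195] [2.78898574e+00 1.24735188e-03 9.11723643e-01] 0.02423954462975058 [-0.40292616  0.93801418  1.13495626]
[0.00300547 0.00170765 0.00034899]
[[0.004,0.003,-0.007,0.002,0.0,0.001,1],[0.004,0.002,-0.007,0.0,0.0,0.0,1],[0.005,0.002,-0.006,0.0,0.0,0.0,1],[0.005,0.003,-0.006,0.0,0.0,0.0,1],[0.006,0.002,-0.006,0.0,0.0,0.0,1]]
```

Request:
carry_out([
  [0.004,0.003,-0.007,0.002,0,0.001,1],
  [0.004,0.002,-0.007,0,0,0,1],
  [0.005,0.002,-0.006,0,0,0,1],
  [0.005,0.003,-0.006,0,0,0,1],
  [0.006,0.002,-0.006,0,0,0,1],
  [0,0,0,0,0,0,1],
])

```text
t: 32.88
tool_pos: [0.4547, -0.0478, 0.1323]
orientation: [2.792, 0.001, 0.91]
wrist_force: [-1.8, -1.6, -0.4]
finger_gap: 0.0241
gripper_force: 25.0
```

```bash
cat > q.py <<'E'
from h import *
import sys
a0,a1=float(sys.argv[1]),float(sys.argv[2])
o=goff(a0,.3); e=np.array([.0008,.0010,.0009]); s=bot.state(); print(o,s["finger_gap"],s["wrist_force"],s["qpos"].round(2))
n=int(np.ceil(abs(a0-a1)/.08-1e-9))
rows([gatewp(a,.3,e+(o-e)*a/a0) for a in np.linspace(a0,a1,n+1)[1:]])
E
python3 q.py 1.6 .8
```

```text
[3.24171335e-03 2.58162045e-03 4.52949993e-05] 0.0240721453677762 [-1.84749364 -1.55895462 -0.39455961] [-0.28 -0.32  2.25 -0.17  0.89  0.47]
[[-0.003,0.01,0.004,0.0,0.013,-0.036,1],[-0.002,0.01,0.004,0.0,0.014,-0.036,1],[-0.003,0.01,0.003,0.0,0.013,-0.036,1],[-0.003,0.011,0.004,0.0,0.013,-0.036,1],[-0.003,0.01,0.004,0.0,0.013,-0.036,1],[-0.002,0.01,0.004,0.0,0.013,-0.036,1],[-0.003,0.01,0.003,0.0,0.013,-0.035,1],[-0.003,0.01,0.004,0.0,0.013,-0.036,1],[-0.003,0.01,0.004,0.0,0.013,-0.036,1],[-0.003,0.011,0.004,0.0,0.013,-0.036,1]]
```

Request:
carry_out([
  [-0.003,0.01,0.004,0,0.013,-0.036,1],
  [-0.002,0.01,0.004,0,0.014,-0.036,1],
  [-0.003,0.01,0.003,0,0.013,-0.036,1],
  [-0.003,0.011,0.004,0,0.013,-0.036,1],
  [-0.003,0.01,0.004,0,0.013,-0.036,1],
  [-0.002,0.01,0.004,0,0.013,-0.036,1],
  [-0.003,0.01,0.003,0,0.013,-0.035,1],
  [-0.003,0.01,0.004,0,0.013,-0.036,1],
  [-0.003,0.01,0.004,0,0.013,-0.036,1],
  [-0.003,0.011,0.004,0,0.013,-0.036,1],
])

```text
t: 34.12
tool_pos: [0.5294, -0.0934, 0.1306]
orientation: [2.792, -0.002, 1.711]
wrist_force: [1.8, 2.7, -3.3]
finger_gap: 0.0243
gripper_force: 25.0
```

```bash
python3 q.py .8 .0
```

```text
[0.00187828 0.00163738 0.00150763] 0.024342715110673183 [ 1.8475313   2.74553779 -3.2604914 ] [-0.53 -0.11  2.08  0.28  0.91 -0.82]
[[-0.003,0.01,0.004,0.0,0.012,-0.036,1],[-0.003,0.011,0.003,0.0,0.013,-0.036,1],[-0.002,0.01,0.004,0.0,0.013,-0.036,1],[-0.003,0.01,0.004,0.0,0.013,-0.036,1],[-0.003,0.01,0.004,0.0,0.014,-0.035,1],[-0.003,0.011,0.003,0.0,0.013,-0.036,1],[-0.002,0.01,0.004,0.0,0.013,-0.036,1],[-0.003,0.01,0.004,0.0,0.013,-0.036,1],[-0.003,0.011,0.003,0.0,0.013,-0.036,1],[-0.003,0.01,0.004,0.0,0.013,-0.036,1]]
```

Request:
carry_out([
  [-0.003,0.01,0.004,0,0.012,-0.036,1],
  [-0.003,0.011,0.003,0,0.013,-0.036,1],
  [-0.002,0.01,0.004,0,0.013,-0.036,1],
  [-0.003,0.01,0.004,0,0.013,-0.036,1],
  [-0.003,0.01,0.004,0,0.014,-0.035,1],
  [-0.003,0.011,0.003,0,0.013,-0.036,1],
  [-0.002,0.01,0.004,0,0.013,-0.036,1],
  [-0.003,0.01,0.004,0,0.013,-0.036,1],
  [-0.003,0.011,0.003,0,0.013,-0.036,1],
  [-0.003,0.01,0.004,0,0.013,-0.036,1],
])

```text
t: 35.38
tool_pos: [0.6145, -0.0714, 0.1306]
orientation: [2.793, -0.001, 2.511]
wrist_force: [-5.4, -2.7, -2.9]
finger_gap: 0.0245
gripper_force: 25.0
```

Request:
carry_out([
  [0,0,0,0,0,0,1],
  [0,0,0,0,0,0,1],
])

```text
t: 35.62
tool_pos: [0.614, -0.0715, 0.1307]
orientation: [2.793, -0.001, 2.508]
wrist_force: [-0.3, 3.1, -3.0]
finger_gap: 0.0242
gripper_force: 25.0
```

Run:
```python
from h import *
s=bot.state(); print(s["tool_pos"],s["orientation"],s["finger_gap"],s["wrist_force"]); print(goff(0,.3), "opening raised pose was .6147 -.0713 .1310 / 2.510")
bot.snapshot("wrist"); print(bot.tip_of("wrist","bar_pivot"), bot.tip_of("wrist","catch"),"was 322.7,102.4")
R=cur()[1]; x=np.array([np.cos(B[2]),np.sin(B[2]),0]); print("bay x in tool",R.T@x, "f bay x",s["wrist_force"]@x)
```

```text
[ 0.61401304 -0.07152708  0.1307377 ] [ 2.79263492e+00 -6.72820366e-04  2.50810820e+00] 0.02421948949128955 [-0.31232889  3.09616413 -2.99586355]
[0.00127268 0.00046333 0.00094228] opening raised pose was .6147 -.0713 .1310 / 2.510
[{'location': [320.6, 101.4], 'score': 0.62}] [] was 322.7,102.4
bay x in tool [0.0018887  0.9397477  0.34186356] f bay x 2.316124586774015
```

Run:
```python
from h import *
o=np.array([.0008,.0030,.0014])
rows([gatewp(0,.3,o,2)]+[gatewp(0,b,o) for b in (.24,.18,.12,.06,.01)])
```

```text
[[0.0,0.002,0.0,0.0,0.0,0.0,1],[-0.001,0.001,0.001,0.0,0.0,-0.001,1],[-0.005,-0.002,0.006,0.0,0.0,0.0,1],[-0.006,-0.002,0.006,0.0,0.0,0.0,1],[-0.005,-0.003,0.006,0.0,0.0,0.0,1],[-0.004,-0.002,0.007,0.0,0.0,0.0,1],[-0.003,-0.002,0.006,0.0,0.0,0.0,1]]
```

Request:
carry_out([
  [0,0.002,0,0,0,0,1],
  [-0.001,0.001,0.001,0,0,-0.001,1],
  [-0.005,-0.002,0.006,0,0,0,1],
  [-0.006,-0.002,0.006,0,0,0,1],
  [-0.005,-0.003,0.006,0,0,0,1],
  [-0.004,-0.002,0.007,0,0,0,1],
  [-0.003,-0.002,0.006,0,0,0,1],
  [0,0,0,0,0,0,1],
])

```text
t: 36.78
tool_pos: [0.6291, -0.0822, 0.1043]
orientation: [2.797, -0.003, 2.513]
wrist_force: [-12.0, -3.7, 1.8]
finger_gap: 0.0245
gripper_force: 25.0
```

Request:
carry_out([
  [0,0,0,0,0,0,-0.2],
  [0,0,0,0,0,0,-0.45],
  [0,0,0,0,0,0,-0.45],
  [0,0,0,0,0,0,-0.45],
  [0,0,-0.02,0,0,0,-0.45],
  [0,0,-0.04,0,0,0,-0.45],
  [0,-0.005,-0.05,0,0,0,-0.45],
  [0,-0.01,-0.05,0,0,0,-0.45],
  [0,-0.01,-0.04,0,0,0,-0.45],
  [0,0,0,0,0,0,-0.45],
])

```text
t: 38.02
tool_pos: [0.589, -0.1422, 0.252]
orientation: [2.793, 0.007, 2.51]
wrist_force: [0.7, 0.9, 0.6]
finger_gap: 0.067
gripper_force: 0.0
```

```bash
cat > v.py <<'E'
from h import *
import cv2
C=cam("wrist"); im=bot.snapshot("wrist"); cv2.imwrite("pics/w20.png",im[:,:,::-1])
print(bot.state()["tool_pos"],bot.state()["wrist_force"])
for n in ("knob","catch","bar_pivot","hood_edge","bay_spot"):
    print(n,[(round(d["score"],2),np.round(d["location"],1)) for d in bot.tip_of("wrist",n)[:2]],proj(C,bayT(B,BAY[n])).round(1))
for d in bot.tip_of("wrist","bottle")[:2]: print(d["score"],d["location"],Ro.from_euler("z",-B[2]).as_matrix()@(onplane(C,d["location"],.004)-[B[0],B[1],0]))
hsv=cv2.cvtColor(im,cv2.COLOR_RGB2HSV)
m=cv2.inRange(hsv,(20,150,80),(32,255,255)); ys,xs=np.nonzero(m)
a=ys.min(); b=ys.max(); print("bar",len(xs),xs[ys<a+4].mean(),a,xs[ys>b-4].mean(),b)
for t in (0,.05,.14): 
    e=bayT(B,[-.017,.06-.174*np.cos(t)-0,.080+.174*np.sin(t)]); print("bar end exp",t,proj(C,e))
m=cv2.inRange(hsv,(5,150,120),(14,255,255)); ys,xs=np.nonzero(m); print("orange",len(xs),xs.mean(),ys.mean(),xs.min(),xs.max(),ys.min(),ys.max())
E
python3 v.py
```

```text
[ 0.58835804 -0.14093095  0.24967078] [-0.2641688   0.72796272 -0.93315659]
knob [(0.97, array([344.2, 184.5]))] [343.8 187. ]
catch [] [334.8 230.9]
bar_pivot [(0.72, array([347.7,  88.5])), (0.37, array([378.7, 138.9]))] [345.9  88. ]
hood_edge [(0.77, array([458.2, 150.7]))] [458.9 150.8]
bay_spot [(0.82, array([377.4, 140.9]))] [375.1 138.8]
0.62 [370.3, 140.8] [ 0.05052969 -0.00267748  0.004     ]
0.16 [339.9, 70.9] [0.00306148 0.08757754 0.004     ]
bar 1641 350.0 83 303.2631578947368 340
bar end exp 0 [346.31918686 238.9228406 ]
bar end exp 0.05 [349.21147029 241.26073303]
bar end exp 0.14 [354.73522271 244.8110481 ]
orange 1283 80.14886983632113 161.26968043647702 30 337 134 235
```

```bash
python3 - <<'E'
import cv2,numpy as np
for f in ("w1","w20"):
    im=cv2.imread(f"pics/{f}.png"); h=cv2.cvtColor(im,cv2.COLOR_BGR2HSV)[60:260,320:375]
    for nm,lo,hi in (("bar",(20,150,80),(32,255,255)),("orange",(3,150,100),(14,255,255))):
        ys,xs=np.nonzero(cv2.inRange(h,lo,hi)); ys=ys+60; xs=xs+320; t=ys<ys.min()+6; b=ys>ys.max()-6
        print(f,nm,len(xs),"top",xs[t].mean(),ys.min(),"bot",xs[b].mean(),ys.max(),"x",xs.min(),xs.max())
E
python3 - <<'E'
import sys; sys.path.insert(0,".")
from h import *
S=cam("scene"); bot.snapshot("scene")
for n in ("knob","bar_pivot","catch"): print(n,[np.round(d["location"],1) for d in bot.tip_of("scene",n)[:1]])
E
```

```text
w1 bar 1240 top 350.1578947368421 88 bot 352.9047619047619 243 x 344 357
w1 orange 108 top 338.6666666666667 227 bot 341.24 242 x 335 345
w20 bar 1231 top 350.0 83 bot 344.9047619047619 237 x 340 353
w20 orange 93 top 330.2 220 bot 332.05 235 x 327 337
knob [array([358.8, 203.2])]
bar_pivot [array([329. , 208.7])]
catch [array([369.1, 205.6])]
```

```bash
python3 -c "
from plant import bot
print(bot.finish_job())"
```

```text
the job is handed in; nothing more can be done
None
```

The job is handed in, but no verdict came back. By my last camera measurements, the bottle stands about 51 mm behind the gate line under the hood, the gate is shut with the bar down behind the catch, and the arm is clear; I did not re-measure the other items.

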